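# Reload the test-print shuttle of the ink-jet coder

## Task

Draw the test-print shuttle all the way out from under its hood by catching its draw loop with the hook rod, and lay the rod back in its V-rest the way it lay, hook hanging down. Put the printed blocks that are in the shuttle into the shallow tray, seat every blank block flat and square in a nest of its own, and push the shuttle fully home under the hood. Do not knock the print head on top of the hood or shift the wash bottle or the ink bottle.

Things in the scene. Friction and masses are not known exactly. Their poses are not given: they have to be found in the camera images.
- station: fixed bare-metal print station. Origin on the bench under the middle of the hood's front edge; +x points into the hood (the shuttle comes out along -x), y along the hood's front. Base plate x -110 to 140, y -135 to 135, top z 8 mm. Steel hood x 0 to 140, y -128 to 128, top z 85, open at the front; its roof overhangs as a ledge (x 0 to 30) whose folded lip (x 0 to 3) comes down to z 72
- print_head: delicate print head fixed on the hood: upright steel cylinder 38 mm across, black conduit bent over to the back. Origin at its foot on the hood top, at station x 88, y 70; the cylinder rises 92 mm above the hood, the conduit's arch 150 mm
- shuttle (a joint): how far the shuttle is drawn out (m): 0 home, 0.13 fully out at its stop. Friction about 2 N, no spring: it stays where left. Its deck is 100 (x) x 238 (y) mm, top at z 26, home at station x 30 to 130; a draw loop sticks out in front of it towards -x
- loop (a point): middle of the draw loop's opening (moves with the shuttle): level U of 8 mm bar, axis at z 24 (top 28, underside 20 above the bench), opening 32 (y) x 26 (x) mm. Home, this point is at station x 17, y 0, hidden under the ledge, and the loop's outer end at x -4, 4 mm proud of the hood's edge: the shuttle can be pushed home there. Axes as the station's
- nest0 (a point): middle of the floor of a nest on the shuttle deck (moves with it; station y -84); axes as the station's. Six steel tabs 8 mm high, leaning outward, bound it: a block lies with its 76 mm side along station x, play 1.5 mm each way at the floor, 4.5 mm at the tabs' tops. On each long side 48 mm between tabs is free for fingers. Fully out it is at station x -50, clear of the hood
- nest1 (a point): the same for the middle nest (station y 0)
- nest2 (a point): the same for the third nest (station y +84)
- hook_rod: hook rod: black handle 84 (x) x 16 (y) x 22 (z) mm, its centre the origin, on an 8 mm steel rod along x from -70 to +95 mm with an 18 mm disc on its tail (x -76 to -70); at x 95 the rod turns down (-z) into an 8 mm pin. Weighs about 160 g
- hook_tip (a point): lowest point of the rod's hook pin, 95 mm in x and -24 mm in z from the rod's origin
- rod_rest: fixed rest for the rod: aluminium foot 150 (x) x 60 (y) x 8 mm, origin on the bench under its middle; two posts at x -56 and +60 end in V-notches, open upward, tops at z 65 mm, 30 mm wide at the top. The rod lies in both, its handle between them, its hook end towards the rest's +x
- rest_grip (a point): where the rod's origin is when the rod lies in its rest, 47 mm above the bench; axes as the rest's
- rest_hook (a point): where the hook tip is when the rod lies in its rest
- tray: shallow fixed grey tray, 170 (x) x 125 (y) x 20 mm high, walls 3 mm, floor 3 mm; origin under its middle. Empty at the start; printed blocks may lie beside or on one another in it
- wash_bottle: white wash bottle with a red cap and bent spout, 191 mm tall, standing behind the station; origin at the foot
- ink_bottle: white bottle with a black cap, 130 mm tall, standing beside the wash bottle; origin at the foot
- blank0: blank test block, plain white, 76 (x) x 48 (y) x 11 (z) mm, 40 g, origin at its centre; lies on the bench. May be absent
- blank1: blank test block, plain white, 76 (x) x 48 (y) x 11 (z) mm, 40 g, origin at its centre; lies on the bench. May be absent
- blank2: blank test block, plain white, 76 (x) x 48 (y) x 11 (z) mm, 40 g, origin at its centre; lies on the bench. May be absent
- printed0: printed test block, white with print on top, 48 (x) x 76 (y) x 11 (z) mm, 40 g, origin at the centre of its underside; lies in a nest of the shuttle at the start. May be absent
- printed1: printed test block, white with print on top, 48 (x) x 76 (y) x 11 (z) mm, 40 g, origin at the centre of its underside; lies in a nest of the shuttle at the start. May be absent
- printed2: printed test block, white with print on top, 48 (x) x 76 (y) x 11 (z) mm, 40 g, origin at the centre of its underside; lies in a nest of the shuttle at the start. May be absent

How it is judged (in metres and radians):
On the way, in this order (a step that is already met when the one before it is completed fails the run):
1. the rod draws the shuttle out from under the hood (value of joint shuttle above 0.03 m and contact force between hook_rod and shuttle above 0.3 N), for 0.1 s.
2. with the shuttle fully out, the printed blocks are in the tray and every blank is seated in a nest (value of joint shuttle above 0.115 m and ((horizontal distance between blank0 and nest0 below 0.005 m and z of blank0 in the frame of nest0 between 0.003 and 0.008 m and angle between the x axis of blank0 and the x axis of nest0, either way round below 0.08 rad and angle between the z axis of blank0 and the z axis of nest0, either way round below 0.04 rad) or (horizontal distance between blank0 and nest1 below 0.005 m and z of blank0 in the frame of nest1 between 0.003 and 0.008 m and angle between the x axis of blank0 and the x axis of nest1, either way round below 0.08 rad and angle between the z axis of blank0 and the z axis of nest1, either way round below 0.04 rad) or (horizontal distance between blank0 and nest2 below 0.005 m and z of blank0 in the frame of nest2 between 0.003 and 0.008 m and angle between the x axis of blank0 and the x axis of nest2, either way round below 0.08 rad and angle between the z axis of blank0 and the z axis of nest2, either way round below 0.04 rad)) and ((horizontal distance between blank1 and nest0 below 0.005 m and z of blank1 in the frame of nest0 between 0.003 and 0.008 m and angle between the x axis of blank1 and the x axis of nest0, either way round below 0.08 rad and angle between the z axis of blank1 and the z axis of nest0, either way round below 0.04 rad) or (horizontal distance between blank1 and nest1 below 0.005 m and z of blank1 in the frame of nest1 between 0.003 and 0.008 m and angle between the x axis of blank1 and the x axis of nest1, either way round below 0.08 rad and angle between the z axis of blank1 and the z axis of nest1, either way round below 0.04 rad) or (horizontal distance between blank1 and nest2 below 0.005 m and z of blank1 in the frame of nest2 between 0.003 and 0.008 m and angle between the x axis of blank1 and the x axis of nest2, either way round below 0.08 rad and angle between the z axis of blank1 and the z axis of nest2, either way round below 0.04 rad)) and ((horizontal distance between blank2 and nest0 below 0.005 m and z of blank2 in the frame of nest0 between 0.003 and 0.008 m and angle between the x axis of blank2 and the x axis of nest0, either way round below 0.08 rad and angle between the z axis of blank2 and the z axis of nest0, either way round below 0.04 rad) or (horizontal distance between blank2 and nest1 below 0.005 m and z of blank2 in the frame of nest1 between 0.003 and 0.008 m and angle between the x axis of blank2 and the x axis of nest1, either way round below 0.08 rad and angle between the z axis of blank2 and the z axis of nest1, either way round below 0.04 rad) or (horizontal distance between blank2 and nest2 below 0.005 m and z of blank2 in the frame of nest2 between 0.003 and 0.008 m and angle between the x axis of blank2 and the x axis of nest2, either way round below 0.08 rad and angle between the z axis of blank2 and the z axis of nest2, either way round below 0.04 rad)) and x of printed0 in the frame of tray between -0.07 and 0.07 m and y of printed0 in the frame of tray between -0.05 and 0.05 m and z of each of printed0, printed1, printed2 in the frame of tray below 0.03 m and x of printed1 in the frame of tray between -0.07 and 0.07 m and y of printed1 in the frame of tray between -0.05 and 0.05 m and x of printed2 in the frame of tray between -0.07 and 0.07 m and y of printed2 in the frame of tray between -0.05 and 0.05 m), for 0.2 s.
At the end, for the whole second after the job is handed in: shuttle within 6 mm of home; each blank in a nest (centre within 5 mm, height 2.5 mm, turn 0.08 rad, tilt 0.04 rad); printed blocks in the tray; rod in its rest, hook down (origin within 20 mm, hook tip within 30 mm of its place); all at rest (value of joint shuttle below 0.006 m and ((horizontal distance between blank0 and nest0 below 0.005 m and z of blank0 in the frame of nest0 between 0.003 and 0.008 m and angle between the x axis of blank0 and the x axis of nest0, either way round below 0.08 rad and angle between the z axis of blank0 and the z axis of nest0, either way round below 0.04 rad) or (horizontal distance between blank0 and nest1 below 0.005 m and z of blank0 in the frame of nest1 between 0.003 and 0.008 m and angle between the x axis of blank0 and the x axis of nest1, either way round below 0.08 rad and angle between the z axis of blank0 and the z axis of nest1, either way round below 0.04 rad) or (horizontal distance between blank0 and nest2 below 0.005 m and z of blank0 in the frame of nest2 between 0.003 and 0.008 m and angle between the x axis of blank0 and the x axis of nest2, either way round below 0.08 rad and angle between the z axis of blank0 and the z axis of nest2, either way round below 0.04 rad)) and ((horizontal distance between blank1 and nest0 below 0.005 m and z of blank1 in the frame of nest0 between 0.003 and 0.008 m and angle between the x axis of blank1 and the x axis of nest0, either way round below 0.08 rad and angle between the z axis of blank1 and the z axis of nest0, either way round below 0.04 rad) or (horizontal distance between blank1 and nest1 below 0.005 m and z of blank1 in the frame of nest1 between 0.003 and 0.008 m and angle between the x axis of blank1 and the x axis of nest1, either way round below 0.08 rad and angle between the z axis of blank1 and the z axis of nest1, either way round below 0.04 rad) or (horizontal distance between blank1 and nest2 below 0.005 m and z of blank1 in the frame of nest2 between 0.003 and 0.008 m and angle between the x axis of blank1 and the x axis of nest2, either way round below 0.08 rad and angle between the z axis of blank1 and the z axis of nest2, either way round below 0.04 rad)) and ((horizontal distance between blank2 and nest0 below 0.005 m and z of blank2 in the frame of nest0 between 0.003 and 0.008 m and angle between the x axis of blank2 and the x axis of nest0, either way round below 0.08 rad and angle between the z axis of blank2 and the z axis of nest0, either way round below 0.04 rad) or (horizontal distance between blank2 and nest1 below 0.005 m and z of blank2 in the frame of nest1 between 0.003 and 0.008 m and angle between the x axis of blank2 and the x axis of nest1, either way round below 0.08 rad and angle between the z axis of blank2 and the z axis of nest1, either way round below 0.04 rad) or (horizontal distance between blank2 and nest2 below 0.005 m and z of blank2 in the frame of nest2 between 0.003 and 0.008 m and angle between the x axis of blank2 and the x axis of nest2, either way round below 0.08 rad and angle between the z axis of blank2 and the z axis of nest2, either way round below 0.04 rad)) and x of printed0 in the frame of tray between -0.07 and 0.07 m and y of printed0 in the frame of tray between -0.05 and 0.05 m and z of each of printed0, printed1, printed2 in the frame of tray below 0.03 m and x of printed1 in the frame of tray between -0.07 and 0.07 m and y of printed1 in the frame of tray between -0.05 and 0.05 m and x of printed2 in the frame of tray between -0.07 and 0.07 m and y of printed2 in the frame of tray between -0.05 and 0.05 m and distance between hook_rod and rest_grip below 0.02 m and distance between hook_tip and rest_hook below 0.03 m and linear speed of each of blank0, blank1, blank2, printed0, printed1, printed2, hook_rod below 0.02 m/s); the robot touches nothing.
It fails at once if the print head is knocked (contact force between anything else and print_head above 3 N).
It fails at once if the wash bottle or the ink bottle is shifted (distance of any of wash_bottle, ink_bottle from where it was at the start of the episode above 0.02 m).
Of blank0, blank1, blank2 only 2 to 3 are there at a start; the rules pass over those that are not, and their reading is None.
Of printed0, printed1, printed2 only 2 to 3 are there at a start; the rules pass over those that are not, and their reading is None.
At some moment in a run one of blank0, blank1, blank2 may be knocked a few centimetres aside while the robot is not near it.
It also fails if it takes over 210 s, if anything falls off the work surface, if the arm or the gripper's body presses on something with over 40 N, if the wrist force passes 120 N, or if a joint passes its speed limit or range.

## Robot

A 7-joint arm with a two-finger parallel gripper is mounted at the origin on a cart in front of the work surface, level with it; the furniture and walls round the work are solid. World frame = base frame: x ahead of the robot, y to its left, z up, the work surface at z = 0. Lengths are in m, angles in degrees, forces in N, time in s.
With the tool pointing down it reaches from about 0.4 to 0.875 m from the base axis. Payload 19.3 kg.
Tool frame: the origin (TCP) lies between the finger pads; the fingertips stand 8 mm ahead of it and the grasp point (between the pads) lies 11 mm behind it (robot.tips_ahead is the distance from the TCP to the fingertips, in m); z points along the fingers, x is the direction in which the jaws open and shut, and the axes are right-handed (so a half turn about z gives the same grasp; the last joint's range is limited). The gripper opens to 85 mm and grips with 20 to 120 N. Pads are 22 mm wide; open, the fingers measure 114 mm over their backs; the gripper's body (76 mm by 85 mm) begins 54 mm behind the grasp point. The pads swing forward as they close: fully open they stand 13 mm farther back than shut.
Start: joints at [-73.923, 29.874, -2.08, 91.645, 1.215, 58.505, -6.463], TCP at [0.215, 0.587, 0.239] pointing down, gripper open.
Joint ranges: [-166.77, 166.77], [-17.47, 122.26], [-85.68, 81.53], [9.62, 139.38], [-72.42, 252.41], [9.2, 110.78], [-144.41, 144.41]. Speed limits (degrees/s): [108.29, 108.29, 136.94, 136.94, 172.46, 172.46, 172.46].

## Interface

Orientations are given as a 3x3 rotation matrix whose columns are the frame's x, y, z axes.
In Python, from rig import readout, optics, ticket, robot gives the robot as it stands.
- The arm moves only by the tool apply_moves, never from a script. Its argument "targets" is a list of rows, each an object with "fingers": the opening, from 0 (shut) to 1 (fully open); "xyz": the shift along the tool's x, y, z in mm, a list of three; "spin": the turn about the tool's z in degrees. A call has 1 to 20 rows; each row shifts and turns the pose as measured when the row begins, along the tool's axes as they then stand; what a row does not reach is not made up. A row lasts 1/8 s, in which the tool goes at most 62.5 mm and 10.7 degrees, less where a joint would pass 70% of its speed; a pose out of reach is approached as far as the arm can. A call is refused whole if a number of a shift passes 62.5 or a number of a turn 10.7, either way. A call with a gripper value outside its range is refused whole. The fingers move at their own pace and stop on an object; the grip force is fixed at half the most. Time passes only in rows, so rows that do not move let the fingers close. It gives the time, the measured TCP pose, the force and the opening at its end, in the units of the state.
- readout.observe(): the state, without advancing time (a new reading comes with each control period).
- optics.camera(name): name is "side" or "top" or "wrist"; returns the picture (420x560x3 uint8, red, green, blue); there is no depth.
- optics.camera_params(name): a dict with "mtx" (3x3 intrinsics, pixels), "world_to_cam" (4x4, takes a point from world to camera coordinates). Camera axes: x right, y down, z forward; pixel columns grow to the right and rows downward; lengths in m; the calibration is good to about 2 mm. A picture is of the moment at which its call begins: read the wrist's pose just before it. camera_params takes no time and is no camera call; for the wrist camera it gives the pose at the moment of the call.
- ticket.close_job(): hands the job in, once; it reports no verdict.
The state is a dict: "clock": time; "q": joint angles; "joint_vel": joint speeds; "joint_efforts": joint torques, N m; "eef_pos": TCP position; "tcp_rot": TCP orientation; "contact_force": force on the tool from outside, world axes, zero at the start; "moment": the same for the moment, N m; "grip_width": finger opening in m.
Only numpy, scipy, OpenCV 4.12 (cv2) and the standard library are available. Lean on these libraries where they do the work, as an engineer would, in place of code of your own. Each camera call takes 0.05 s, during which the arm holds its last target.

## Working session

There is one attempt and no reset: what is moved stays moved. The work goes in short steps, Python scripts to look and compute and a tool call to move; the robot and the scene stay as the last step left them, time stands still between calls to the robot, and variables do not carry over. Pictures are saved under pics/ and viewed, and the job is handed in when it is done.

Besides the shell and the picture viewer there is one more tool, called after "Call:" in YAML: its name, and indented under it one key for each argument. apply_moves: Moves the arm, as the interface text tells. Its arguments: {"type":"object","properties":{"targets":{"type":"array"}},"required":["targets"]}

```bash
ls; mkdir -p pics
python3 - <<'E'
from rig import readout, optics, ticket, robot
import cv2
s=readout.observe()
print(s)
for n in ["side","top","wrist"]:
    im=optics.camera(n); cv2.imwrite(f"pics/{n}0.png",im[:,:,::-1])
    p=optics.camera_params(n); print(n,p["mtx"].tolist(),p["world_to_cam"].round(4).tolist())
print([a for a in dir(robot) if a[0]!='_'])
E
```

```text
pics
{'clock': 0.0, 'q': array([-73.92522983,  29.90893431,  -2.08232075,  91.67176207,
         1.21342133,  58.50472954,  -6.46337576]), 'joint_vel': array([ 0.01002061, -0.07918789,  0.05181377,  0.09578917,  0.05258363,
       -0.00039757, -0.06136807]), 'joint_efforts': array([ 4.02923270e-04, -9.27095532e+01,  1.97983302e+00, -3.69929123e+01,
        1.78451330e-02,  8.22782546e-03, -2.32129921e-06]), 'eef_pos': array([0.21466664, 0.58664361, 0.23874058]), 'tcp_rot': array([[ 3.43623665e-01,  9.39107378e-01, -3.31287404e-04],
       [ 9.39106785e-01, -3.43623821e-01, -1.05634650e-03],
       [-1.10586103e-03,  5.18714065e-05, -9.99999387e-01]]), 'contact_force': array([-0.66515689,  0.47313992,  0.03343504]), 'moment': array([0.03634758, 0.02286012, 0.01296433]), 'grip_width': 0.08558508606036719}
side [[479.58095709809015, 0.0, 282.3768082268148], [0.0, 479.58095709809015, 209.5385037280238], [0.0, 0.0, 1.0]] [[0.9787, 0.2053, -0.008, -0.6141], [0.1575, -0.7746, -0.6125, 0.0049], [-0.1319, 0.5982, -0.7904, 1.2435], [0.0, 0.0, 0.0, 1.0]]
top [[453.2015176090555, 0.0, 281.33896751035377], [0.0, 453.2015176090555, 211.9049363411389], [0.0, 0.0, 1.0]] [[-0.0281, -0.9996, 0.0009, 0.102], [-0.975, 0.0272, -0.2204, 0.5965], [0.2203, -0.0071, -0.9754, 1.137], [0.0, 0.0, 0.0, 1.0]]
wrist [[365.4086293307212, 0.0, 270.8872292462655], [0.0, 365.4086293307212, 206.66757806870885], [0.0, 0.0, 1.0]] [[0.3438, 0.939, -0.0018, -0.6248], [0.9068, -0.3315, 0.2603, -0.0336], [0.2439, -0.0911, -0.9655, 0.3806], [0.0, 0.0, 0.0, 1.0]]
['PlanningError', 'tips_ahead']
```

View pics/side0.png

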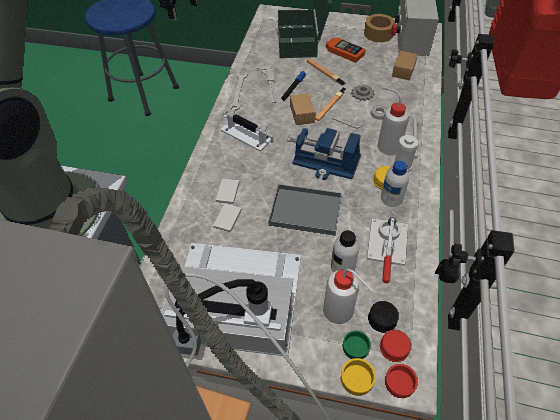

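View pics/top0.png

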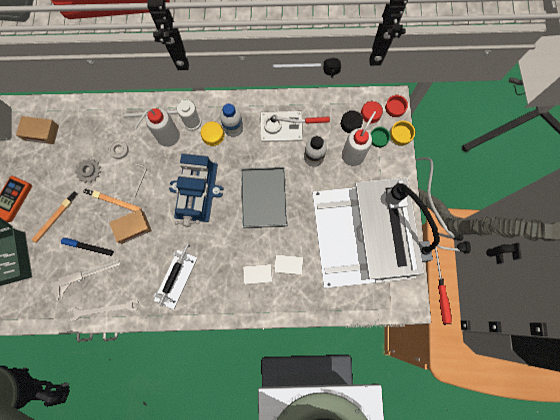

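View pics/wrist0.png

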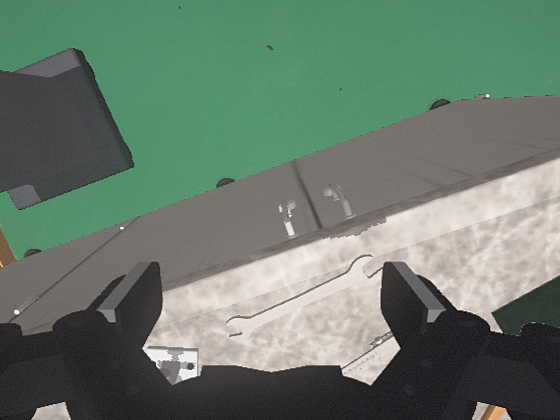

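```bash
cat > h.py <<'E'
import numpy as np, cv2
from rig import readout, optics, ticket, robot
def par(n):
    p=optics.camera_params(n); return np.array(p["mtx"]),np.array(p["world_to_cam"])
def unproj(n,uv,z,P=None):
    K,T=P or par(n); R=T[:3,:3];t=T[:3,3]
    c=-R.T@t; d=R.T@np.linalg.inv(K)@np.array([uv[0],uv[1],1.]); s=(z-c[2])/d[2]; return c+s*d
def proj(n,X,P=None):
    K,T=P or par(n); X=np.atleast_2d(X); c=X@T[:3,:3].T+T[:3,3]; p=c@K.T; return p[:,:2]/p[:,2:]
def snap(n,name,crop=None,scale=1):
    im=optics.camera(n)[:,:,::-1].copy()
    np.save(f"pics/{name}.npy",im)
    save(im,name,crop,scale); return im
def save(im,name,crop=None,scale=1):
    if crop: im=im[crop[1]:crop[3],crop[0]:crop[2]]
    if scale!=1: im=cv2.resize(im,None,fx=scale,fy=scale,interpolation=cv2.INTER_CUBIC)
    cv2.imwrite(f"pics/{name}.png",im)
def tri(obs):
    # obs list of (P,uv)
    A=[]
    for (K,T),uv in obs:
        M=K@T[:3]; A+= [uv[0]*M[2]-M[0], uv[1]*M[2]-M[1]]
    v=np.linalg.svd(np.array(A))[2][-1]; return v[:3]/v[3]
E
python3 - <<'E'
from h import *
im=cv2.imread("pics/top0.png"); im2=cv2.imread("pics/side0.png")
save(im,"t0a",(300,170,440,300),5); save(im,"t0b",(140,230,320,320),4)
save(im2,"s0a",(140,230,310,360),4)
save(im2,"s0b",(200,100,300,240),4)
P=par("top")
for nm,uv,z in [("tray",(264,197),.02),("b1",(257,274),.011),("b2",(289,265),.011),("rod",(173,277),.05),("hoodedge",(361,232),.085),("plate",(315,193),.008)]:
    print(nm,unproj("top",uv,z).round(4))
E
```

```text
tray [0.6534 0.1319 0.02  ]
b1 [0.4418 0.1553 0.011 ]
b2 [0.4636 0.0682 0.011 ]
rod [0.4368 0.3724 0.05  ]
hoodedge [ 0.5359 -0.1192  0.085 ]
plate [ 0.6642 -0.0114  0.008 ]
```

View pics/t0a.png

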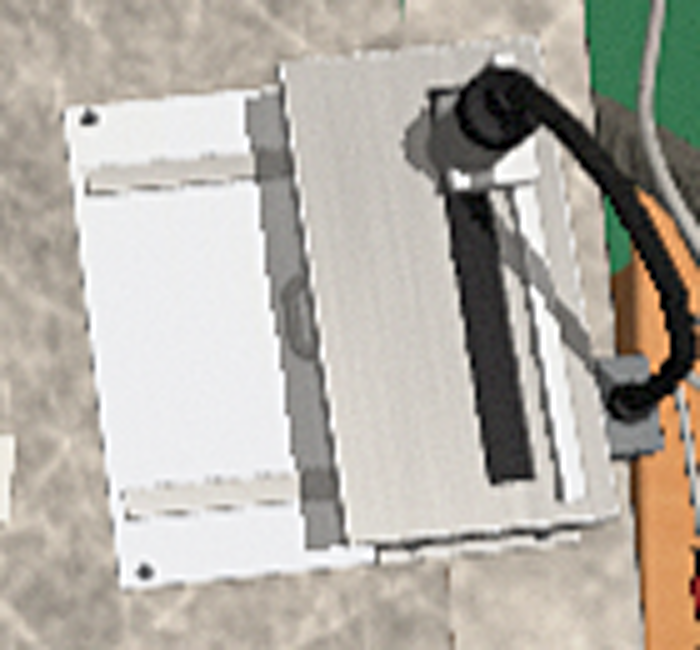

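View pics/t0b.png

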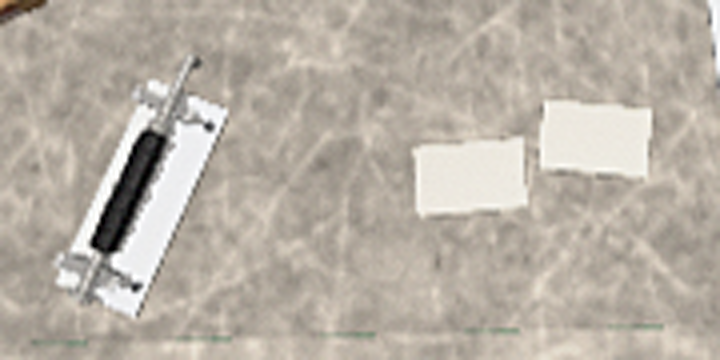

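View pics/s0a.png

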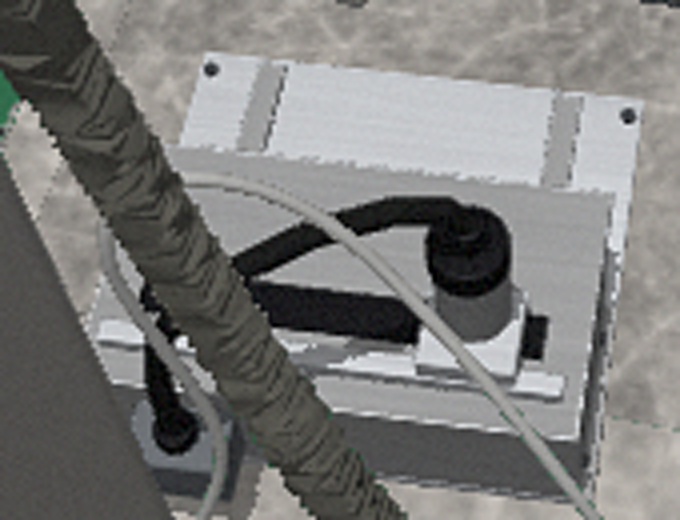

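View pics/s0b.png

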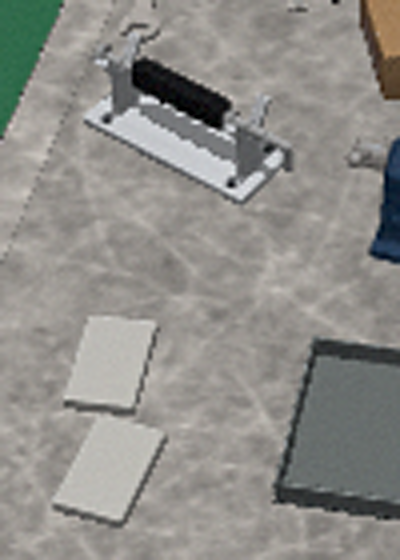

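```bash
cat > fit.py <<'E'
from h import *
from scipy.optimize import least_squares
def fit(name,model,px,x0=None):
    """model Nx3, px Nx2 -> x,y,yaw"""
    P=par(name); model=np.array(model,float); px=np.array(px,float)
    def f(v):
        c,s=np.cos(v[2]),np.sin(v[2]); R=np.array([[c,-s,0],[s,c,0],[0,0,1]])
        X=model@R.T+[v[0],v[1],0]
        return (proj(name,X,P)-px).ravel()
    r=least_squares(f,x0); return r.x,r.fun.reshape(-1,2)
E
python3 - <<'E'
from fit import *
o=np.array([300,170]);
px=np.array([(65,107),(120,587),(280,63),(347,545)])/5+o
m=[(-.11,.135,.008),(-.11,-.135,.008),(0,.128,.085),(0,-.128,.085)]
v,r=fit("top",m,px,[.6,-.12,-1.5]); print("station",v,np.degrees(v[2]),r.round(1).tolist())
o=np.array([140,230]);
px=np.array([(150,78),(230,106),(138,318),(57,291)])/4+o
m=[(.075,.03,.008),(.075,-.03,.008),(-.075,-.03,.008),(-.075,.03,.008)]
v,r=fit("top",m,px,[.43,.37,-.4]); print("rest",v,np.degrees(v[2]),r.round(1).tolist())
for nm,px in [("bl0",[(414,149),(524,138),(527,205),(420,215)]),("bl1",[(545,100),(651,109),(646,178),(540,168)])]:
    px=np.array(px)/4+o
    m=[(.038,.024,.011),(-.038,.024,.011),(-.038,-.024,.011),(.038,-.024,.011)]
    m=[(-a,-b,c) for a,b,c in m]
    v,r=fit("top",m,px,[.45,.1,-1.57]); print(nm,v,np.degrees(v[2]),r.round(1).tolist())
    m=np.array(m)
im=cv2.imread("pics/top0.png"); save(im,"t0c",(230,155,300,240),6)
E
```

```text
station [ 0.54227204 -0.12415787 -1.50380248] -86.16153537957135 [[-0.2, -0.2], [-0.2, 0.4], [0.3, -0.3], [0.1, 0.1]]
rest [ 0.43417118  0.37384869 -0.39152376] -22.43265880114118 [[-0.4, -0.0], [-0.3, 0.7], [0.5, 0.4], [0.2, -1.1]]
bl0 [ 0.4417712   0.15308218 -1.47725335] -84.6403822544715 [[1.2, 17.4], [1.8, 16.7], [-1.0, -17.8], [-2.1, -16.9]]
bl1 [ 0.46501886  0.0685139  -1.7016958 ] -97.4999876289955 [[-2.3, 16.9], [-0.7, 17.6], [2.2, -17.4], [0.9, -17.7]]
```

View pics/t0c.png

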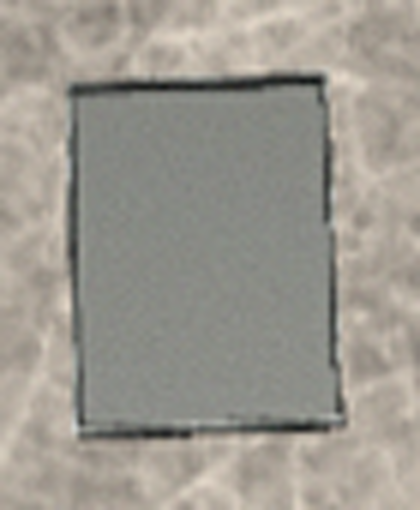

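```bash
cat >> h.py <<'E'
def plan(xyz,xdir=None):
    """tool-frame shift(mm) to world xyz; spin deg so that tool x is along angle xdir(deg, world)"""
    s=readout.observe(); R=s["tcp_rot"]; d=R.T@(np.array(xyz)-s["eef_pos"])*1000
    a=np.degrees(np.arctan2(R[1,0],R[0,0])); sp=None
    if xdir is not None:
        sp=-((xdir-a+90)%180-90)
    print("t",round(s["clock"],2),"shift",d.round(1),"spin",None if sp is None else round(sp,2),"ang",round(a,2),"q7",s["q"][6].round(1),"pos",s["eef_pos"].round(4),"F",s["contact_force"].round(1),"w",round(s["grip_width"],4)); return d,sp
ST=np.array([0.54227,-0.12416]); SY=np.radians(-86.16)
def st(x,y,z=0,O=None,a=None):
    O=ST if O is None else O; a=SY if a is None else a
    c,s=np.cos(a),np.sin(a); return np.array([O[0]+c*x-s*y,O[1]+s*x+c*y,z])
E
python3 - <<'E'
from fit import *
K,T=par("wrist"); c=-T[:3,:3].T@T[:3,3]; s=readout.observe()
print("cam in tool",s["tcp_rot"].T@(c-s["eef_pos"]), "R",(s["tcp_rot"].T@T[:3,:3].T).round(3).tolist())
px=np.array([(70,85),(325,75),(343,423),(78,433)])/6+[230,155]
m=[(.085,.0625,.02),(.085,-.0625,.02),(-.085,-.0625,.02),(-.085,.0625,.02)]
v,r=fit("top",m,px,[.65,.13,0]); print("tray",v,np.degrees(v[2]),r.round(1).tolist())
plan([.434,.374,.2],67.6)
for p in [(414,149),(524,138),(527,205),(420,215)],[(545,100),(651,109),(646,178),(540,168)]:
    w=np.array([unproj("top",np.array(q)/4+[140,230],.011) for q in p]); print(w.round(4).tolist(), w.mean(0), np.degrees(np.arctan2(*(w[0]-w[1])[1::-1])),np.degrees(np.arctan2(*(w[3]-w[2])[1::-1])))
E
```

```text
cam in tool [ 0.00064881 -0.06655189 -0.13624193] R [[1.0, 0.0, -0.001], [0.0, 0.966, 0.26], [0.001, -0.26, 0.966]]
tray [0.65381867 0.13190644 0.01492716] 0.8552633839896976 [[-0.9, -0.5], [0.9, -0.7], [0.7, 0.4], [-0.7, 0.7]]
t 0.15 shift [-124.4  279.    39. ] spin 2.3 ang 69.9 q7 -6.5 pos [0.2147 0.5867 0.2389] F [-0.9  0.   0.2] w 0.0858
[[0.461, 0.1915, 0.011], [0.4664, 0.1169, 0.011], [0.4213, 0.116, 0.011], [0.4167, 0.1879, 0.011]] [0.44134879 0.15307625 0.011     ] 94.10399810632376 93.68767061551398
[[0.4918, 0.1021, 0.011], [0.4836, 0.0302, 0.011], [0.4371, 0.0353, 0.011], [0.4458, 0.1066, 0.011]] [0.46459399 0.06854194 0.011     ] 83.52745096842253 83.03206828216494
```

Call:
apply_moves:
  targets:
    - {"fingers": 1,"xyz": [-20,46,6],"spin": 0.5}
    - {"fingers": 1,"xyz": [-20,46,6],"spin": 0.5}
    - {"fingers": 1,"xyz": [-20,46,6],"spin": 0.5}
    - {"fingers": 1,"xyz": [-20,46,6],"spin": 0.5}
    - {"fingers": 1,"xyz": [-20,46,6],"spin": 0.3}
    - {"fingers": 1,"xyz": [-20,46,6],"spin": 0}
    - {"fingers": 1,"xyz": [0,0,0],"spin": 0}

```text
clock: 1.02
eef_pos: [0.4336, 0.3676, 0.2002]
tcp_rot: [[0.381, 0.925, -0.002], [0.925, -0.381, -0.002], [-0.003, -0.0, -1.0]]
contact_force: [-0.5, 0.6, -0.6]
grip_width: 0.0853
```

Run:
```python
from h import *
plan([.434,.374,.2],67.6)
P=par("wrist"); im=snap("wrist","w1")
np.savez("pics/w1p.npz",K=P[0],T=P[1])
R=[.434,.374]; a=np.radians(-22.43)
for x,y,z in [(.075,.03,.008),(.075,-.03,.008),(-.075,-.03,.008),(-.075,.03,.008),(-.042,0,.058),(.042,0,.058)]:
    X=st(x,y,z,R,a); p=proj("wrist",X,P)[0]; cv2.circle(im,tuple(int(v) for v in p),2,(0,0,255),-1)
save(im,"w1o")
```

```text
t 1.02 shift [ 6.  -2.   0.1] spin 0.02 ang 67.62 q7 21.7 pos [0.4336 0.3676 0.2002] F [-0.5  0.6 -0.6] w 0.0853
```

View pics/w1o.png

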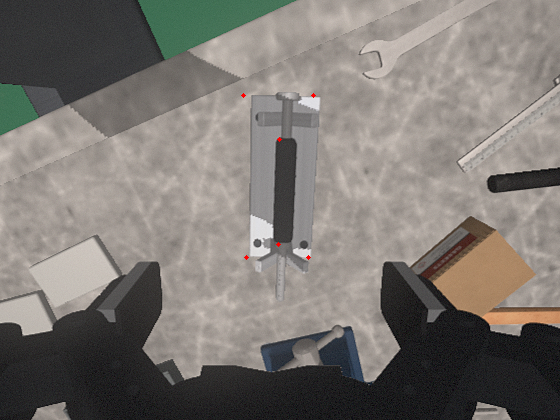

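Run:
```python
from h import *
z=np.load("pics/w1p.npz"); P=(z["K"],z["T"])
a=unproj("w",(287,139),.058,P); b=unproj("w",(283.3,242.5),.058,P)
print(a,b,(a+b)/2,np.linalg.norm(a-b),np.degrees(np.arctan2(*(b-a)[1::-1])))
c=(a+b)/2
plan([c[0],c[1],.1],np.degrees(np.arctan2(*(b-a)[1::-1]))+90)
save(np.load("pics/w1.npy"),"w1z",(220,80,360,310),3)
```

```text
[0.3972414  0.39562891 0.058     ] [0.47295747 0.3622107  0.058     ] [0.43509943 0.3789198  0.058     ] 0.08276291499251877 -23.814849727087797
t 1.07 shift [ 10.   -0.6 100.3] spin 1.57 ang 67.76 q7 21.7 pos [0.4321 0.3696 0.2004] F [-0.5  0.3 -0. ] w 0.0851
```

View pics/w1z.png

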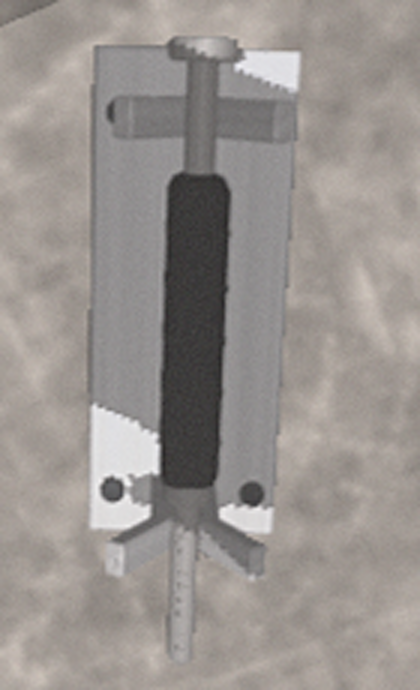

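Call:
apply_moves:
  targets:
    - {"fingers": 1,"xyz": [3,0,30],"spin": 0.9}
    - {"fingers": 1,"xyz": [3,0,30],"spin": 0.9}
    - {"fingers": 1,"xyz": [3,0,30],"spin": 0}
    - {"fingers": 1,"xyz": [0,0,8],"spin": 0}
    - {"fingers": 1,"xyz": [0,0,0],"spin": 0}
    - {"fingers": 1,"xyz": [0,0,0],"spin": 0}

```text
clock: 1.82
eef_pos: [0.432, 0.3839, 0.1019]
tcp_rot: [[0.402, 0.916, -0.002], [0.916, -0.402, 0.003], [0.002, -0.003, -1.0]]
contact_force: [-0.4, 0.0, 0.6]
grip_width: 0.0854
```

Run:
```python
from h import *
P=par("wrist"); im=snap("wrist","w2")
np.savez("pics/w2p.npz",K=P[0],T=P[1])
plan([.4351,.3789,.04],65.9)
```

```text
t 1.88 shift [-3.5  5.  62. ] spin 0.38 ang 66.28 q7 19.5 pos [0.4321 0.3839 0.102 ] F [-0.1  0.1  0.6] w 0.0854
```

View pics/w2.png

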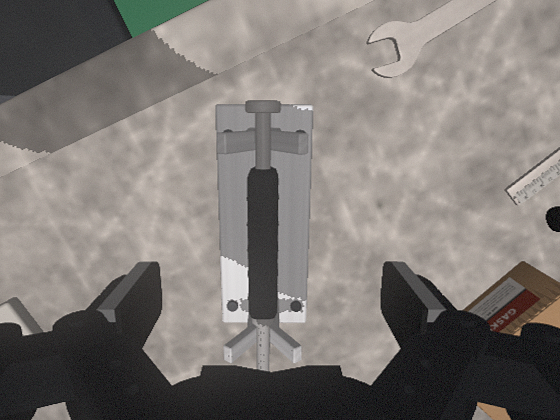

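Run:
```python
from h import *
z=np.load("pics/w2p.npz"); P=(z["K"],z["T"])
a=unproj("w",(263,168.5),.058,P); b=unproj("w",(262.3,318),.058,P)
ang=np.degrees(np.arctan2(*(b-a)[1::-1]))
print(a,b,(a+b)/2,np.linalg.norm(a-b),ang)
c=(a+b)/2
plan([c[0],c[1],.04],ang+90)
```

```text
[0.39606529 0.39592689 0.058     ] [0.47235033 0.36145757 0.058     ] [0.43420781 0.37869223 0.058     ] 0.08371106094823165 -24.315788491995235
t 1.88 shift [-4.   4.2 62. ] spin 0.59 ang 66.28 q7 19.5 pos [0.4321 0.3839 0.102 ] F [-0.1  0.1  0.6] w 0.0854
```

Call:
apply_moves:
  targets:
    - {"fingers": 1,"xyz": [-2,2,20],"spin": 0.5}
    - {"fingers": 1,"xyz": [-1.5,2,20],"spin": 0}
    - {"fingers": 1,"xyz": [0,0,15],"spin": 0}
    - {"fingers": 1,"xyz": [0,0,5],"spin": 0}
    - {"fingers": 1,"xyz": [0,0,1],"spin": 0}
    - {"fingers": 1,"xyz": [0,0,0],"spin": 0}

```text
clock: 2.62
eef_pos: [0.4362, 0.3813, 0.0438]
tcp_rot: [[0.411, 0.912, 0.003], [0.912, -0.411, 0.008], [0.009, -0.0, -1.0]]
contact_force: [0.3, -0.6, -0.9]
grip_width: 0.0852
```

Run:
```python
from h import *
plan([.4342,.3787,.04],65.7)
```

```text
t 2.62 shift [-3.2 -0.7  3.8] spin 0.05 ang 65.75 q7 19.5 pos [0.4362 0.3813 0.0438] F [ 0.3 -0.6 -0.9] w 0.0852
```

Call:
apply_moves:
  targets:
    - {"fingers": 1,"xyz": [-3,-0.7,3.5],"spin": 0}
    - {"fingers": 1,"xyz": [0,0,0],"spin": 0}
    - {"fingers": 0.5,"xyz": [0,0,0],"spin": 0}
    - {"fingers": 0,"xyz": [0,0,0],"spin": 0}
    - {"fingers": 0,"xyz": [0,0,0],"spin": 0}
    - {"fingers": 0,"xyz": [0,0,0],"spin": 0}
    - {"fingers": 0,"xyz": [0,0,0],"spin": 0}

```text
clock: 3.5
eef_pos: [0.4345, 0.3791, 0.0411]
tcp_rot: [[0.411, 0.912, 0.004], [0.912, -0.411, 0.009], [0.01, 0.0, -1.0]]
contact_force: [-1.0, -1.0, 1.5]
grip_width: 0.015
```

Run:
```python
from h import *
plan([.4342,.3787,.04],65.7)
snap("wrist","w3")
```

```text
t 3.5 shift [-0.5 -0.1  1.1] spin 0.06 ang 65.76 q7 19.5 pos [0.4345 0.3791 0.0411] F [-1.  -1.   1.5] w 0.015
```

View pics/w3.png

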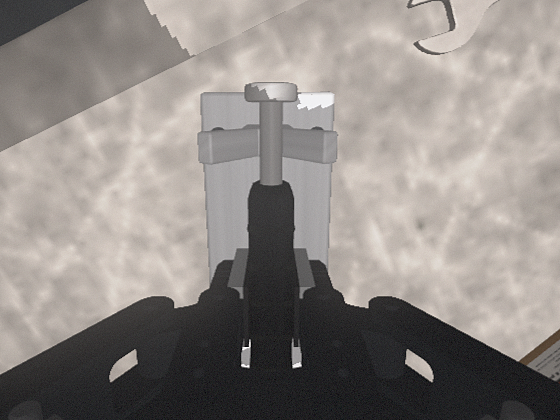

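Call:
apply_moves:
  targets:
    - {"fingers": 0,"xyz": [0,0,-15],"spin": 0}
    - {"fingers": 0,"xyz": [0,0,-30],"spin": 0}
    - {"fingers": 0,"xyz": [0,0,-35],"spin": 0}
    - {"fingers": 0,"xyz": [0,20,0],"spin": 6}
    - {"fingers": 0,"xyz": [0,20,0],"spin": 9}
    - {"fingers": 0,"xyz": [0,20,0],"spin": 9}
    - {"fingers": 0,"xyz": [0,20,0],"spin": 9}
    - {"fingers": 0,"xyz": [0,20,0],"spin": 9}
    - {"fingers": 0,"xyz": [0,20,0],"spin": 9}
    - {"fingers": 0,"xyz": [0,20,0],"spin": 8}
    - {"fingers": 0,"xyz": [0,0,0],"spin": 3}
    - {"fingers": 0,"xyz": [0,0,0],"spin": 0}

```text
clock: 5.05
eef_pos: [0.5237, 0.2754, 0.1335]
tcp_rot: [[1.0, 0.031, 0.007], [0.031, -0.999, 0.016], [0.008, -0.016, -1.0]]
contact_force: [0.7, -0.2, -1.4]
grip_width: 0.0146
```

Run:
```python
from h import *
plan(st(-.2,0,.1),90-86.16)
snap("wrist","w4"); snap("side","s4",(150,60,430,270),2.5)
```

```text
t 5.05 shift [ -1.2 200.5  30.3] spin -2.09 ang 1.75 q7 -17.4 pos [0.5237 0.2754 0.1335] F [ 0.7 -0.2 -1.4] w 0.0146
```

View pics/w4.png

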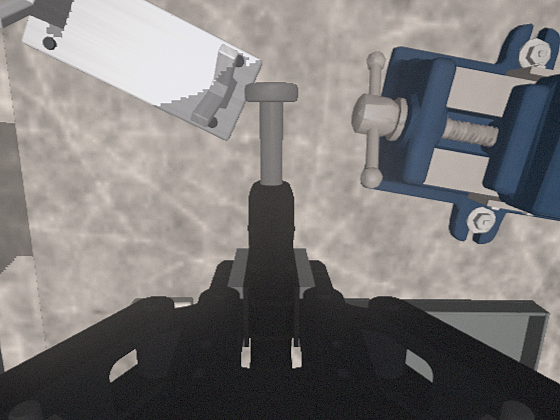

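View pics/s4.png

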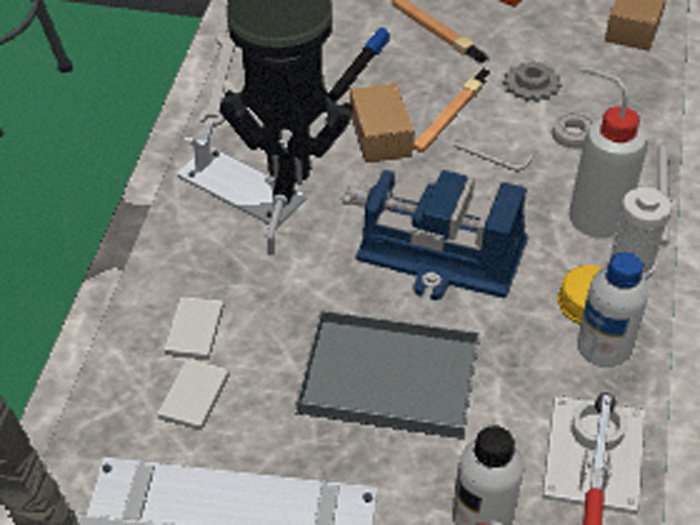

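Call:
apply_moves:
  targets:
    - {"fingers": 0,"xyz": [0,40,5],"spin": -1}
    - {"fingers": 0,"xyz": [0,40,5],"spin": -1}
    - {"fingers": 0,"xyz": [0,40,5],"spin": 0}
    - {"fingers": 0,"xyz": [0,35,5],"spin": 0}
    - {"fingers": 0,"xyz": [0,20,5],"spin": 0}
    - {"fingers": 0,"xyz": [0,0,0],"spin": 0}
    - {"fingers": 0,"xyz": [0,0,0],"spin": 0}

```text
clock: 6.02
eef_pos: [0.5346, 0.0995, 0.1063]
tcp_rot: [[0.997, 0.081, 0.008], [0.081, -0.997, 0.019], [0.01, -0.018, -1.0]]
contact_force: [0.5, 0.8, -1.5]
grip_width: 0.0151
```

Run:
```python
from h import *
plan(st(-.2,0,.054),90-86.16)
print(readout.observe()["tcp_rot"].round(4).tolist())
np.savez("pics/p5.npz",K=par("side")[0],T=par("side")[1])
snap("top","t5",(230,160,430,310),4); snap("side","s5",(150,160,330,300),4)
```

```text
t 6.03 shift [-8.1 24.5 51.8] spin 0.8 ang 4.64 q7 2.7 pos [0.5346 0.0995 0.1063] F [ 0.5  0.8 -1.5] w 0.0151
[[0.9967, 0.0811, 0.0085], [0.0809, -0.9965, 0.0192], [0.01, -0.0185, -0.9998]]
```

View pics/t5.png

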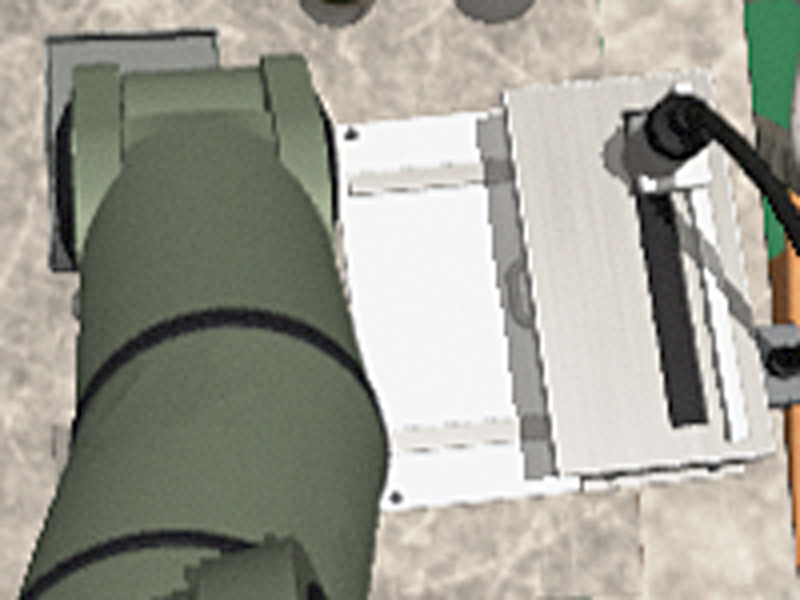

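View pics/s5.png

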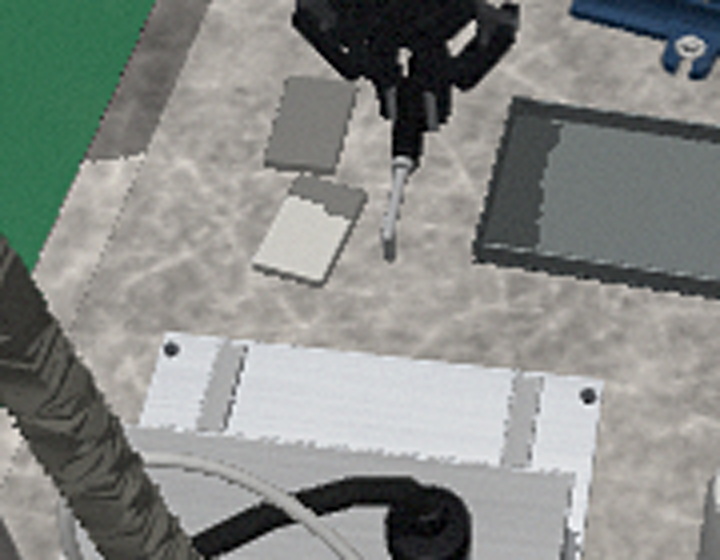

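Run:
```python
from h import *
for p in [(-.11,-.135,.008),(-.11,.135,.008)]: print(proj("side",st(*p)))
s=readout.observe(); R=s["tcp_rot"]
tip=s["eef_pos"]+R@np.array([0,.095,-.006+.024])
print(tip,proj("side",tip))
print(unproj("side",(191.3,243.3),.008),st(-.11,-.135),unproj("side",(300.7,255.5),.008),st(-.11,.135))
```

```text
[[189.21649628 242.82518255]]
[[299.1274483  255.43890648]]
[0.54238718 0.0052386  0.08652149] [[246.43763157 223.97031841]]
[ 0.40564145 -0.02375698  0.008     ] [ 0.40020633 -0.02344797  0.        ] [ 0.67331075 -0.00478261  0.008     ] [ 0.66960017 -0.00536594  0.        ]
```

```bash
sed -i 's/ST=np.array(.*\]);/ST=np.array([0.5443,-0.1242]);/' h.py
python3 - <<'E'
from h import *
plan(st(-.17,0,.057),90-86.16)
E
```

```text
t 6.12 shift [-6.5 54.7 48.2] spin 0.82 ang 4.66 q7 2.7 pos [0.5345 0.0996 0.1063] F [ 0.4  0.3 -1.6] w 0.0152
```

Call:
apply_moves:
  targets:
    - {"fingers": 0,"xyz": [-3,18,15],"spin": 0.8}
    - {"fingers": 0,"xyz": [-3,18,15],"spin": 0}
    - {"fingers": 0,"xyz": [-1,18,12],"spin": 0}
    - {"fingers": 0,"xyz": [0,0,6],"spin": 0}
    - {"fingers": 0,"xyz": [0,0,0],"spin": 0}
    - {"fingers": 0,"xyz": [0,0,0],"spin": 0}

```text
clock: 6.88
eef_pos: [0.5328, 0.0515, 0.057]
tcp_rot: [[0.997, 0.076, 0.011], [0.076, -0.997, 0.022], [0.012, -0.021, -1.0]]
contact_force: [0.2, 1.0, -0.7]
grip_width: 0.0144
```

Run:
```python
from h import *
plan(st(-.17,0,.057),90-86.16)
s=readout.observe(); R=s["tcp_rot"]; print(R.round(4).tolist())
tip=s["eef_pos"]+R@np.array([0,.095,-.006+.024]); print("tip",tip,proj("side",tip))
print("loop", st(.017,0,.024), "to go tool", R.T@(st(.017,0,.02)-tip)*1000)
snap("side","s6",(150,160,330,300),4)
```

```text
t 6.88 shift [-0.3  6.1 -0.1] spin 0.53 ang 4.37 q7 9.0 pos [0.5328 0.0515 0.057 ] F [ 0.2  1.  -0.7] w 0.0144
[[0.997, 0.0764, 0.0106], [0.0761, -0.9969, 0.0217], [0.0122, -0.0208, -0.9997]]
tip [ 0.54023184 -0.04279637  0.03702183] [[241.81293447 252.67019339]]
loop [ 0.5454385  -0.14116183  0.024     ] to go tool [-2.50301527 98.80885996 14.93858168]
```

View pics/s6.png

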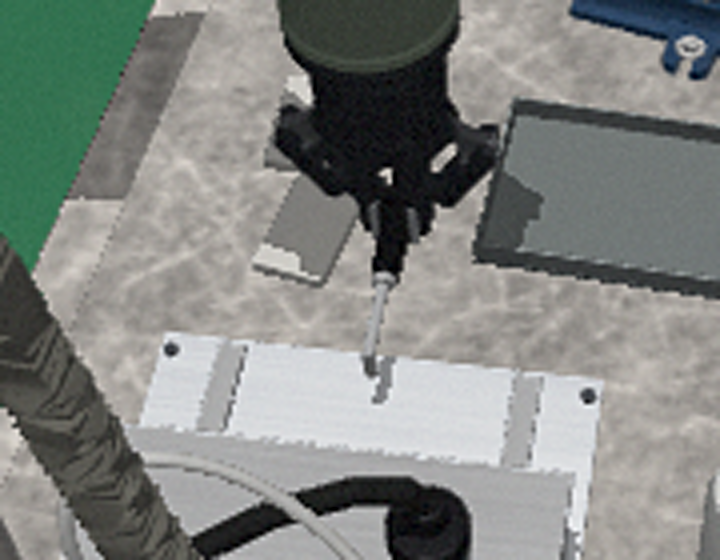

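Call:
apply_moves:
  targets:
    - {"fingers": 0,"xyz": [0,30,0],"spin": 0.5}
    - {"fingers": 0,"xyz": [0,30,0],"spin": 0}
    - {"fingers": 0,"xyz": [0,25,0],"spin": 0}
    - {"fingers": 0,"xyz": [0,10,0],"spin": 0}
    - {"fingers": 0,"xyz": [0,0,0],"spin": 0}
    - {"fingers": 0,"xyz": [0,0,0],"spin": 0}

```text
clock: 7.68
eef_pos: [0.5412, -0.0406, 0.0567]
tcp_rot: [[0.997, 0.074, 0.013], [0.074, -0.997, 0.024], [0.015, -0.023, -1.0]]
contact_force: [-0.1, 0.7, -1.7]
grip_width: 0.0151
```

```bash
cat > tip.py <<'E'
from h import *
s=readout.observe(); R=s["tcp_rot"]; print("F",s["contact_force"].round(2),"tz",R[:,2].round(4), "w",s["grip_width"],"t",s["clock"])
tip=s["eef_pos"]+R@np.array([0,.095,-.006+.024]); d=tip-st(0,0)
c,sn=np.cos(SY),np.sin(SY); print("tip station mm",(np.array([c*d[0]+sn*d[1],-sn*d[0]+c*d[1],d[2]])*1000).round(1))
print("to loop home, tool", (R.T@(st(.017,0,.015)-tip)*1000).round(1), "ang",np.degrees(np.arctan2(R[1,0],R[0,0])))
E
python3 tip.py; python3 -c "
from h import *
snap('side','s7',(150,160,330,300),4)"
```

```text
F [-0.1   0.72 -1.66] tz [ 0.0133  0.0238 -0.9996] w 0.015065395125248805 t 7.675
tip station mm [10.9  3.5 36.5]
to loop home, tool [-3.8  6.6 21.3] ang 4.223832724920964
```

View pics/s7.png

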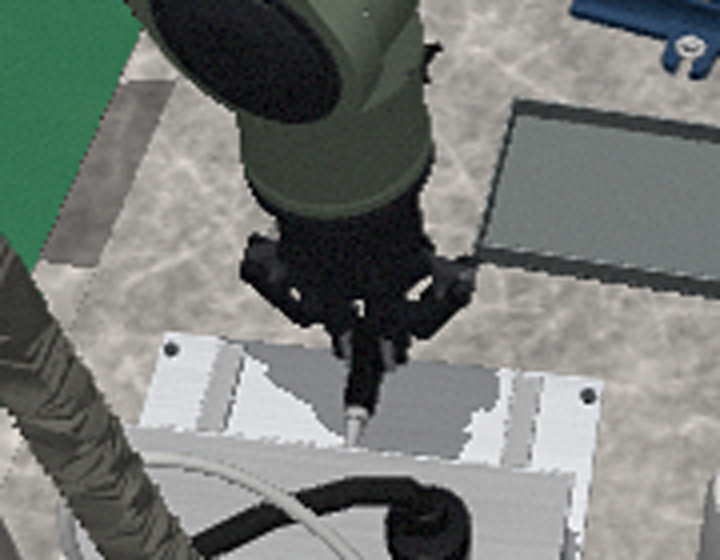

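Call:
apply_moves:
  targets:
    - {"fingers": 0,"xyz": [0,6,0],"spin": 0}
    - {"fingers": 0,"xyz": [0,0,5],"spin": 0}
    - {"fingers": 0,"xyz": [0,0,5],"spin": 0}
    - {"fingers": 0,"xyz": [0,0,0],"spin": 0}

```text
clock: 8.22
eef_pos: [0.5417, -0.0451, 0.0455]
tcp_rot: [[0.997, 0.076, 0.013], [0.076, -0.997, 0.024], [0.015, -0.023, -1.0]]
contact_force: [-0.2, -1.3, -1.3]
grip_width: 0.0147
```

```bash
python3 tip.py
```

```text
F [-0.24 -1.3  -1.33] tz [ 0.0128  0.0242 -0.9996] w 0.014738842438694541 t 8.225
tip station mm [15.5  3.9 25.4]
to loop home, tool [-4.   1.7 10.3] ang 4.346114575815266
```

Tip at 25 mm, no contact with the loop bar top: it is inside the opening. Lower further.

Call:
apply_moves:
  targets:
    - {"fingers": 0,"xyz": [0,0,5],"spin": 0}
    - {"fingers": 0,"xyz": [0,0,4],"spin": 0}
    - {"fingers": 0,"xyz": [0,0,0],"spin": 0}

```text
clock: 8.6
eef_pos: [0.5418, -0.0448, 0.0358]
tcp_rot: [[0.997, 0.076, 0.013], [0.076, -0.997, 0.024], [0.014, -0.023, -1.0]]
contact_force: [-0.2, -0.3, -2.1]
grip_width: 0.0147
```

```bash
python3 tip.py
```

```text
F [-0.15 -0.31 -2.07] tz [ 0.0126  0.0243 -0.9996] w 0.014677544177104929 t 8.6
tip station mm [15.1  3.9 15.6]
to loop home, tool [-4.   1.8  0.5] ang 4.345687120088232
```

Call:
apply_moves:
  targets:
    - {"fingers": 0,"xyz": [0,-8,0],"spin": 0}
    - {"fingers": 0,"xyz": [0,-10,0],"spin": 0}
    - {"fingers": 0,"xyz": [0,-10,0],"spin": 0}
    - {"fingers": 0,"xyz": [0,-10,0],"spin": 0}
    - {"fingers": 0,"xyz": [0,-10,0],"spin": 0}
    - {"fingers": 0,"xyz": [0,-10,0],"spin": 0}

```text
clock: 9.35
eef_pos: [0.5371, 0.0165, 0.0374]
tcp_rot: [[0.997, 0.076, 0.013], [0.075, -0.997, 0.024], [0.015, -0.023, -1.0]]
contact_force: [1.0, -3.5, -2.5]
grip_width: 0.0148
```

```bash
python3 tip.py;  python3 -c "
from h import *
snap('side','s8',(150,160,330,300),4)"
```

```text
F [ 0.99 -3.5  -2.47] tz [ 0.0131  0.0236 -0.9996] w 0.014821029358209763 t 9.35
tip station mm [-46.3   3.4  17.3]
to loop home, tool [-3.9 63.3  0.8] ang 4.313463796082537
```

View pics/s8.png

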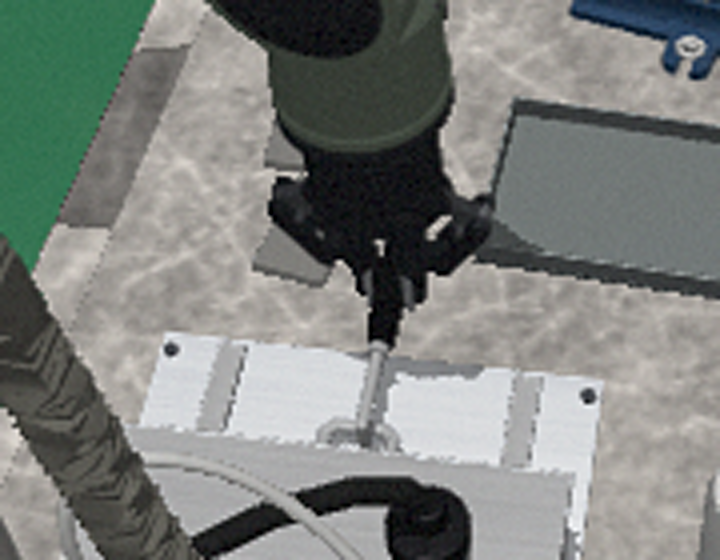

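Call:
apply_moves:
  targets:
    - {"fingers": 0,"xyz": [0,-10,0.5],"spin": 0}
    - {"fingers": 0,"xyz": [0,-10,0.5],"spin": 0}
    - {"fingers": 0,"xyz": [0,-10,0.5],"spin": 0}
    - {"fingers": 0,"xyz": [0,-10,0.5],"spin": 0}
    - {"fingers": 0,"xyz": [0,-10,0.5],"spin": 0}
    - {"fingers": 0,"xyz": [0,-10,0.5],"spin": 0}

```text
clock: 10.15
eef_pos: [0.5325, 0.0814, 0.036]
tcp_rot: [[0.997, 0.076, 0.014], [0.076, -0.997, 0.024], [0.015, -0.023, -1.0]]
contact_force: [0.6, -2.5, -0.2]
grip_width: 0.0149
```

```bash
python3 tip.py;  python3 -c "
from h import *
snap('side','s9',(150,160,330,300),4)"
```

```text
F [ 0.62 -2.55 -0.24] tz [ 0.0136  0.0242 -0.9996] w 0.014931753742887315 t 10.15
tip station mm [-111.4    3.2   15.8]
to loop home, tool [ -4.3 128.4  -2.3] ang 4.355927301695272
```

View pics/s9.png

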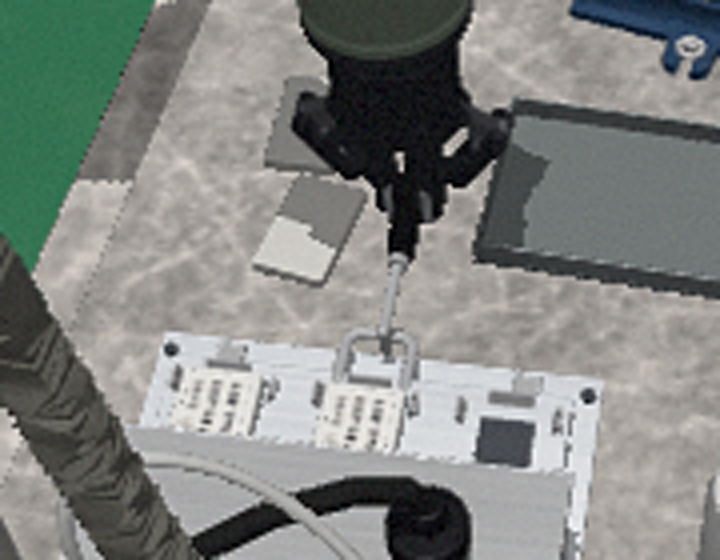

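Call:
apply_moves:
  targets:
    - {"fingers": 0,"xyz": [0,-6,0.5],"spin": 0}
    - {"fingers": 0,"xyz": [0,-5,0.3],"spin": 0}
    - {"fingers": 0,"xyz": [0,-4,0],"spin": 0}

```text
clock: 10.58
eef_pos: [0.531, 0.0984, 0.0351]
tcp_rot: [[0.997, 0.077, 0.013], [0.077, -0.997, 0.024], [0.015, -0.023, -1.0]]
contact_force: [2.7, -20.6, -5.1]
grip_width: 0.0151
```

```bash
python3 tip.py
```

```text
F [  2.67 -20.6   -5.07] tz [ 0.013   0.0244 -0.9996] w 0.015060177081517623 t 10.575
tip station mm [-128.5    2.9   14.9]
to loop home, tool [ -4.3 145.4  -3.5] ang 4.4190079461745055
```

Call:
apply_moves:
  targets:
    - {"fingers": 0,"xyz": [0,5,0],"spin": 0}
    - {"fingers": 0,"xyz": [0,4,0],"spin": 0}
    - {"fingers": 0,"xyz": [0,0,-5],"spin": 0}
    - {"fingers": 0,"xyz": [0,0,-10],"spin": 0}
    - {"fingers": 0,"xyz": [0,0,-20],"spin": 0}
    - {"fingers": 0,"xyz": [0,0,-20],"spin": 0}
    - {"fingers": 0,"xyz": [0,0,0],"spin": 0}

```text
clock: 11.45
eef_pos: [0.5311, 0.0883, 0.0937]
tcp_rot: [[0.997, 0.077, 0.014], [0.077, -0.997, 0.026], [0.016, -0.025, -1.0]]
contact_force: [1.0, 0.4, -0.9]
grip_width: 0.0147
```

```bash
python3 tip.py;  python3 -c "
from h import *
snap('side','s10',(150,160,330,300),4);snap('wrist','w10');plan([.4342,.3787,.12],65.76)"
```

```text
F [ 0.95  0.45 -0.91] tz [ 0.0137  0.0258 -0.9996] w 0.014713261369801127 t 11.45
tip station mm [-118.4    2.3   73.4]
to loop home, tool [ -4.5 136.7  55. ] ang 4.402121603819969
t 11.55 shift [ -73.1 -297.6  -21.5] spin -61.34 ang 4.42 q7 5.0 pos [0.5303 0.0882 0.0922] F [-1.2 -0.2 -1.3] w 0.015
```

View pics/s10.png

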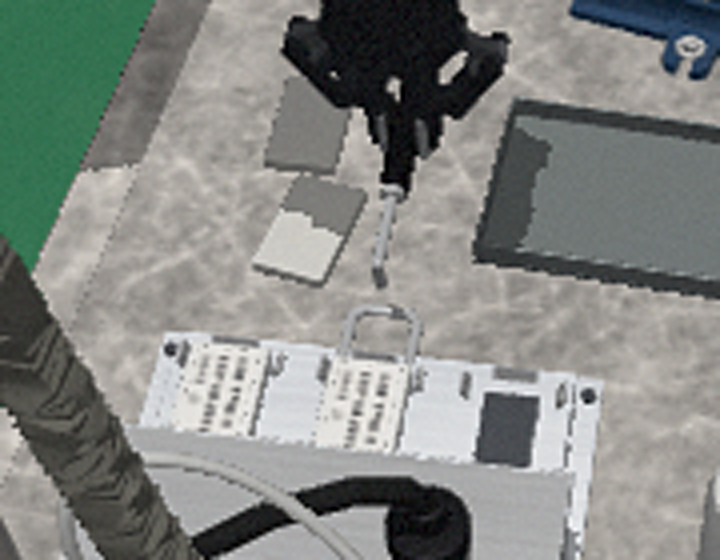

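View pics/w10.png

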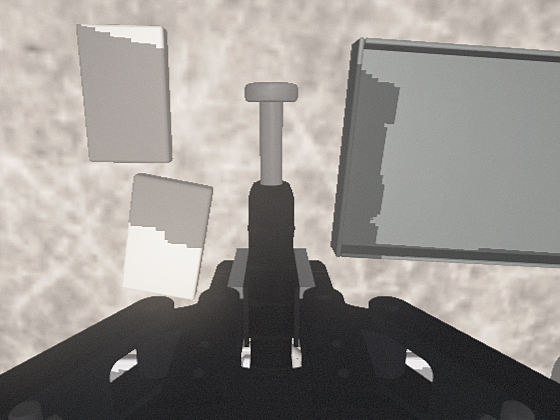

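Call:
apply_moves:
  targets:
    - {"fingers": 0,"xyz": [-9,-37,-9],"spin": 0}
    - {"fingers": 0,"xyz": [-9,-37,-9],"spin": 0}
    - {"fingers": 0,"xyz": [-9,-37,-9],"spin": 0}
    - {"fingers": 0,"xyz": [-9,-37,-5],"spin": 0}
    - {"fingers": 0,"xyz": [-9,-37,0],"spin": 0}
    - {"fingers": 0,"xyz": [-9,-37,0],"spin": 0}
    - {"fingers": 0,"xyz": [-9,-37,0],"spin": 0}
    - {"fingers": 0,"xyz": [-5,-20,0],"spin": 0}
    - {"fingers": 0,"xyz": [0,0,0],"spin": -8}
    - {"fingers": 0,"xyz": [0,0,0],"spin": -10}
    - {"fingers": 0,"xyz": [0,0,0],"spin": -10}
    - {"fingers": 0,"xyz": [0,0,0],"spin": -10}
    - {"fingers": 0,"xyz": [0,0,0],"spin": -10}
    - {"fingers": 0,"xyz": [0,0,0],"spin": -9}
    - {"fingers": 0,"xyz": [0,0,0],"spin": -3}
    - {"fingers": 0,"xyz": [0,0,0],"spin": 0}

```text
clock: 13.55
eef_pos: [0.4362, 0.362, 0.12]
tcp_rot: [[0.406, 0.914, 0.001], [0.914, -0.406, 0.013], [0.012, -0.005, -1.0]]
contact_force: [-0.7, -0.5, -2.0]
grip_width: 0.0152
```

```bash
python3 -c "
from h import *
plan([.4345,.3791,.12],65.76); print(readout.observe()['tcp_rot'].round(3).tolist())"
```

```text
t 13.55 shift [14.9 -8.5  0.2] spin 0.29 ang 66.05 q7 22.1 pos [0.4362 0.362  0.12  ] F [-0.7 -0.5 -2. ] w 0.0152
[[0.406, 0.914, 0.001], [0.914, -0.406, 0.013], [0.012, -0.005, -1.0]]
```

Call:
apply_moves:
  targets:
    - {"fingers": 0,"xyz": [8,-5,0],"spin": 0.3}
    - {"fingers": 0,"xyz": [6,-3,0],"spin": 0}
    - {"fingers": 0,"xyz": [0,0,0],"spin": 0}
    - {"fingers": 0,"xyz": [0,0,0],"spin": 0}

```text
clock: 14.05
eef_pos: [0.4344, 0.3791, 0.1196]
tcp_rot: [[0.414, 0.91, 0.0], [0.91, -0.414, 0.012], [0.011, -0.005, -1.0]]
contact_force: [0.3, 0.4, -1.7]
grip_width: 0.0149
```

```bash
python3 -c "
from h import *
plan([.4345,.3791,.041],65.76)"
```

```text
t 14.05 shift [-0.9  0.5 78.6] spin -0.21 ang 65.55 q7 20.4 pos [0.4344 0.3791 0.1196] F [ 0.3  0.4 -1.7] w 0.0149
```

Call:
apply_moves:
  targets:
    - {"fingers": 0,"xyz": [-0.5,0.3,20],"spin": 0}
    - {"fingers": 0,"xyz": [-0.4,0.2,20],"spin": 0}
    - {"fingers": 0,"xyz": [0,0,18],"spin": 0}
    - {"fingers": 0,"xyz": [0,0,10],"spin": 0}
    - {"fingers": 0,"xyz": [0,0,7],"spin": 0}
    - {"fingers": 0,"xyz": [0,0,0],"spin": 0}

```text
clock: 14.8
eef_pos: [0.4351, 0.3791, 0.0426]
tcp_rot: [[0.415, 0.91, 0.002], [0.91, -0.415, 0.013], [0.013, -0.004, -1.0]]
contact_force: [-0.4, 0.3, -0.5]
grip_width: 0.0148
```

```bash
python3 -c "
from h import *
plan([.4345,.3791,.041],65.76);snap('side','s11',(190,60,330,170),5)"
```

```text
t 14.8 shift [-0.3 -0.5  1.6] spin -0.25 ang 65.51 q7 20.5 pos [0.4351 0.3791 0.0426] F [-0.4  0.3 -0.5] w 0.0148
```

View pics/s11.png

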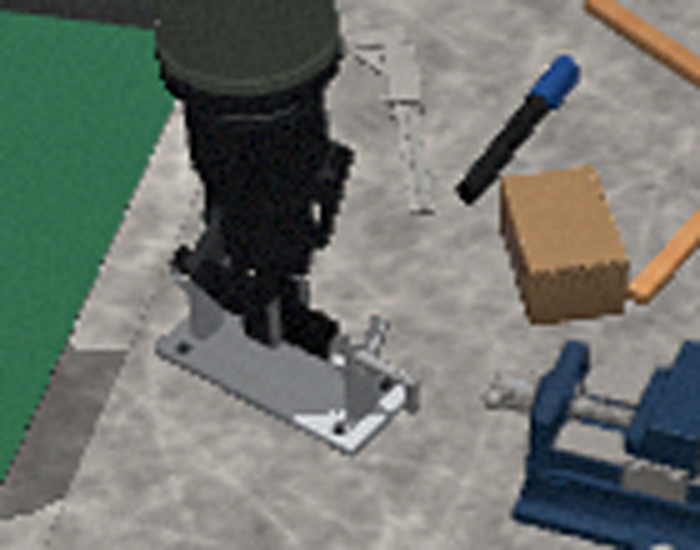

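Rod lies in both notches, hook down. Lower 1 mm, release, rise.

Call:
apply_moves:
  targets:
    - {"fingers": 0,"xyz": [0,0,1.5],"spin": 0}
    - {"fingers": 0.3,"xyz": [0,0,0],"spin": 0}
    - {"fingers": 0.7,"xyz": [0,0,0],"spin": 0}
    - {"fingers": 1,"xyz": [0,0,0],"spin": 0}
    - {"fingers": 1,"xyz": [0,0,0],"spin": 0}
    - {"fingers": 1,"xyz": [0,0,-15],"spin": 0}
    - {"fingers": 1,"xyz": [0,0,-35],"spin": 0}
    - {"fingers": 1,"xyz": [0,0,-50],"spin": 0}
    - {"fingers": 1,"xyz": [0,0,-50],"spin": 0}
    - {"fingers": 1,"xyz": [0,0,0],"spin": 0}

```text
clock: 16.1
eef_pos: [0.4355, 0.3774, 0.2017]
tcp_rot: [[0.415, 0.91, 0.005], [0.91, -0.415, 0.017], [0.017, -0.002, -1.0]]
contact_force: [-0.0, 0.5, -0.5]
grip_width: 0.0853
```

```bash
python3 -c "
from h import *
P=par('wrist');np.savez('pics/w12p.npz',K=P[0],T=P[1]);snap('wrist','w12')
plan(st(-.05,-.084,.2),90-86.16);print(readout.observe()['tcp_rot'].round(3).tolist())"
```

```text
t 16.15 shift [-406.5  209.8   -6.9] spin 61.66 ang 65.5 q7 20.4 pos [0.4348 0.377  0.1999] F [-0.2 -0.5 -0.2] w 0.0852
[[0.415, 0.91, 0.003], [0.91, -0.415, 0.015], [0.015, -0.003, -1.0]]
```

View pics/w12.png

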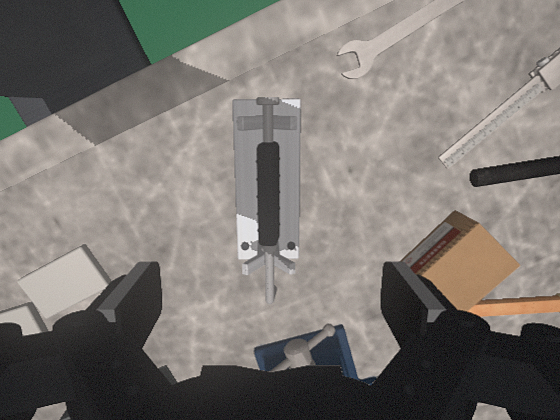

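```bash
python3 -c "
from h import *
print(robot.tips_ahead, readout.observe()['grip_width'])
plan(st(-.05,0,.25),90-86.16)"
```

```text
0.008 0.08519521559718131
t 16.15 shift [-365.8  283.5  -56.5] spin 61.66 ang 65.5 q7 20.4 pos [0.4348 0.377  0.1999] F [-0.2 -0.5 -0.2] w 0.0852
```

Call:
apply_moves:
  targets:
    - {"fingers": 1,"xyz": [-38,25,-3],"spin": 0}
    - {"fingers": 1,"xyz": [-38,25,-3],"spin": 0}
    - {"fingers": 1,"xyz": [-38,25,-3],"spin": 0}
    - {"fingers": 1,"xyz": [-38,25,-3],"spin": 0}
    - {"fingers": 1,"xyz": [-38,25,-3],"spin": 0}
    - {"fingers": 1,"xyz": [-38,25,-3],"spin": 0}
    - {"fingers": 1,"xyz": [-38,25,-3],"spin": 0}
    - {"fingers": 1,"xyz": [-38,25,0],"spin": 0}
    - {"fingers": 1,"xyz": [-38,25,0],"spin": 0}
    - {"fingers": 1,"xyz": [-30,20,0],"spin": 0}
    - {"fingers": 1,"xyz": [0,0,0],"spin": 10}
    - {"fingers": 1,"xyz": [0,0,0],"spin": 10}
    - {"fingers": 1,"xyz": [0,0,0],"spin": 10}
    - {"fingers": 1,"xyz": [0,0,0],"spin": 10}
    - {"fingers": 1,"xyz": [0,0,0],"spin": 10}
    - {"fingers": 1,"xyz": [0,0,0],"spin": 10}
    - {"fingers": 1,"xyz": [0,0,0],"spin": 1.5}
    - {"fingers": 1,"xyz": [0,0,0],"spin": 0}
    - {"fingers": 1,"xyz": [0,0,0],"spin": 0}

```text
clock: 18.52
eef_pos: [0.497, -0.0792, 0.2084]
tcp_rot: [[0.999, 0.043, -0.015], [0.043, -0.999, 0.012], [-0.014, -0.013, -1.0]]
contact_force: [-0.2, -0.5, -0.4]
grip_width: 0.0855
```

```bash
cat > shot.py <<'E'
import sys
from h import *
n=sys.argv[1]
P=par('wrist');np.savez(f'pics/{n}p.npz',K=P[0],T=P[1]);im=snap('wrist',n)
print(readout.observe()['tcp_rot'].round(3).tolist(),readout.observe()['joint_vel'].round(2).max())
E
python3 -c "
from h import *
plan(st(-.05,-.04,.2),90-86.16)"; python3 shot.py w13
```

```text
t 18.52 shift [ 4.2 -1.9  8.3] spin -1.37 ang 2.47 q7 18.0 pos [ 0.497  -0.0792  0.2084] F [-0.2 -0.5 -0.4] w 0.0855
[[0.999, 0.043, -0.015], [0.043, -0.999, 0.012], [-0.014, -0.013, -1.0]] 0.12
```

View pics/w13.png

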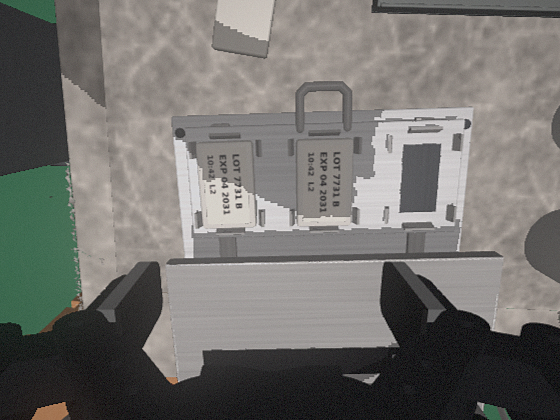

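```bash
python3 -c "
from h import *
save(np.load('pics/w13.npy'),'w13z',(165,75,480,275),2.5)"
```

```text
(no output)
```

View pics/w13z.png

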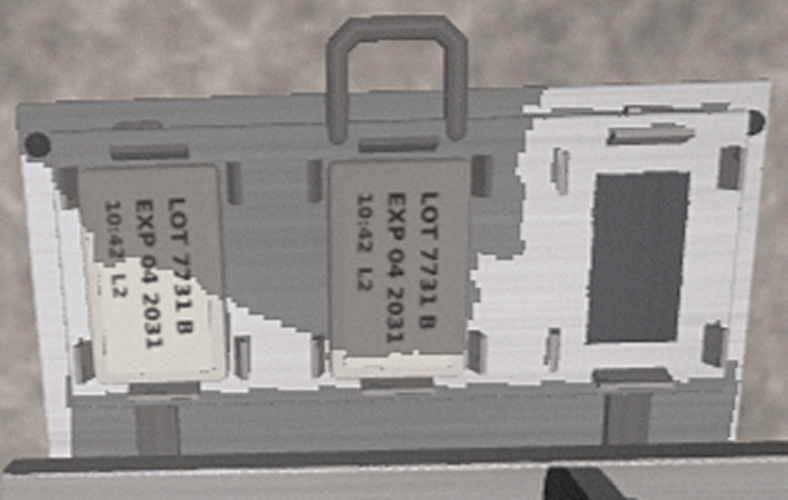

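```bash
cat > quad.py <<'E'
from h import *
def quad(P,pts,z,crop=(0,0),sc=1):
    w=np.array([unproj('w',np.array(p)/sc+np.array(crop),z,P) for p in pts])
    c=w.mean(0); e=[np.linalg.norm(w[i]-w[(i+1)%4])*1000 for i in range(4)]
    u=(w[3]-w[0])+(w[2]-w[1]); return c,np.degrees(np.arctan2(u[1],u[0])),np.round(e,1)
def ld(n): z=np.load(f'pics/{n}p.npz'); return z['K'],z['T']
E
python3 -c "
from quad import *
P=ld('w13')
for q,z in [([(78,168),(218,163),(228,378),(92,383)],.037),([(328,160),(469,158),(465,372),(330,377)],.037),([(595,173),(690,171),(683,342),(588,343)],.026)]:
    print(quad(P,q,z,(165,75),2.5))
print(st(-.05,-.084),st(-.05,0),st(-.05,.084))
"
```

```text
(array([ 0.4556589 , -0.07649636,  0.037     ]), np.float64(-86.1229909887283), array([46.9, 75. , 48.4, 75.4]))
(array([ 0.53912808, -0.07050413,  0.037     ]), np.float64(-85.74360608086911), array([46.7, 74.2, 47.4, 75.5]))
(array([ 0.62493591, -0.06483349,  0.026     ]), np.float64(-84.06269403119896), array([32.4, 61. , 34. , 60.7]))
[ 0.45714006 -0.07993777  0.        ] [ 0.54095148 -0.07431225  0.        ] [ 0.62476289 -0.06868673  0.        ]
```

```bash
sed -i 's/ST=np.array(.*\]);/ST=np.array([0.5435,-0.1206]);/; s/SY=np.radians(.*)/SY=np.radians(-86.0)/' h.py; python3 -c "
from h import *
plan([.4557,-.0765,.09],4.0)"
```

```text
t 18.57 shift [-39.5  -2.9 119. ] spin -1.55 ang 2.45 q7 17.9 pos [ 0.497  -0.0792  0.2084] F [-0.6 -0.5 -0.8] w 0.0854
```

Call:
apply_moves:
  targets:
    - {"fingers": 0.72,"xyz": [-14,-1,30],"spin": -0.8}
    - {"fingers": 0.72,"xyz": [-14,-1,30],"spin": -0.7}
    - {"fingers": 0.72,"xyz": [-11,-1,30],"spin": 0}
    - {"fingers": 0.72,"xyz": [0,0,25],"spin": 0}
    - {"fingers": 0.72,"xyz": [0,0,0],"spin": 0}
    - {"fingers": 0.72,"xyz": [0,0,0],"spin": 0}

```text
clock: 19.32
eef_pos: [0.4561, -0.0774, 0.0923]
tcp_rot: [[0.997, 0.077, -0.012], [0.077, -0.997, 0.013], [-0.011, -0.014, -1.0]]
contact_force: [1.1, 0.5, 0.1]
grip_width: 0.0613
```

```bash
python3 -c "
from h import *
plan([.4557,-.0765,.04],4.0)"; python3 shot.py w14
```

```text
t 19.32 shift [ 0.3 -0.2 52.3] spin 0.41 ang 4.41 q7 25.8 pos [ 0.4561 -0.0774  0.0923] F [1.1 0.5 0.1] w 0.0613
[[0.997, 0.077, -0.012], [0.077, -0.997, 0.013], [-0.011, -0.014, -1.0]] 0.2
```

View pics/w14.png

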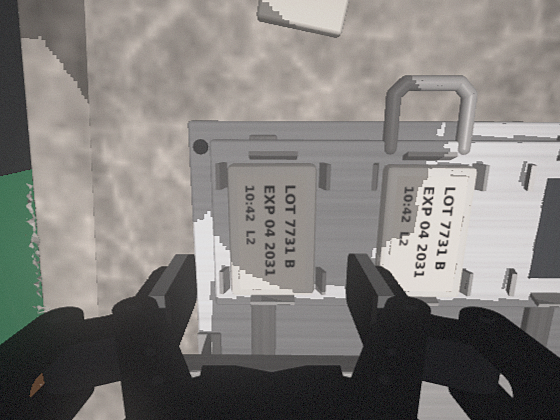

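Call:
apply_moves:
  targets:
    - {"fingers": 0.72,"xyz": [0,0,25],"spin": 0}
    - {"fingers": 0.72,"xyz": [0,0,20],"spin": 0}
    - {"fingers": 0.72,"xyz": [0,0,10],"spin": 0}
    - {"fingers": 0.72,"xyz": [0,0,2],"spin": 0}
    - {"fingers": 0.72,"xyz": [0,0,0],"spin": 0}

```text
clock: 20.0
eef_pos: [0.4589, -0.0765, 0.0381]
tcp_rot: [[0.997, 0.079, -0.004], [0.079, -0.997, 0.013], [-0.003, -0.013, -1.0]]
contact_force: [-1.0, 0.5, -0.6]
grip_width: 0.0616
```

```bash
python3 -c "
from h import *
plan([.4557,-.0765,.034],4.0)"; python3 shot.py w15
```

```text
t 20.0 shift [-3.2 -0.2  4.1] spin 0.51 ang 4.51 q7 28.6 pos [ 0.4589 -0.0765  0.0381] F [-1.   0.5 -0.6] w 0.0616
[[0.997, 0.079, -0.004], [0.079, -0.997, 0.013], [-0.003, -0.013, -1.0]] 0.17
```

View pics/w15.png

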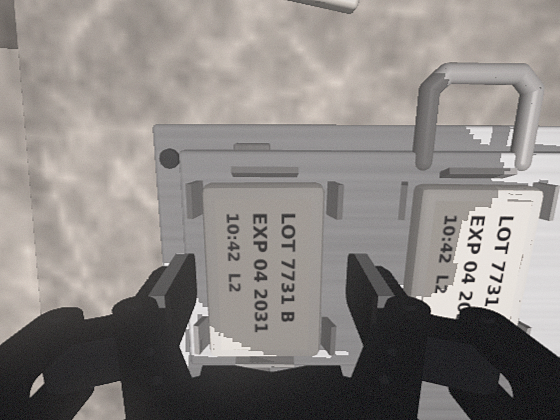

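Call:
apply_moves:
  targets:
    - {"fingers": 0.72,"xyz": [-3,0,3],"spin": 0.4}
    - {"fingers": 0.72,"xyz": [0,0,1],"spin": 0}
    - {"fingers": 0.3,"xyz": [0,0,0],"spin": 0}
    - {"fingers": 0.2,"xyz": [0,0,0],"spin": 0}
    - {"fingers": 0.2,"xyz": [0,0,0],"spin": 0}
    - {"fingers": 0.2,"xyz": [0,0,0],"spin": 0}

```text
clock: 20.8
eef_pos: [0.4564, -0.0767, 0.0354]
tcp_rot: [[0.997, 0.071, -0.002], [0.071, -0.997, 0.013], [-0.001, -0.013, -1.0]]
contact_force: [0.7, 0.1, -0.6]
grip_width: 0.0459
```

```bash
python3 -c "
from h import *
plan([.4557,-.0765,.034],4.0)"; python3 shot.py w16
```

```text
t 20.8 shift [-0.7 -0.2  1.4] spin 0.09 ang 4.09 q7 28.6 pos [ 0.4564 -0.0767  0.0354] F [ 0.7  0.1 -0.6] w 0.0459
[[0.997, 0.071, -0.002], [0.071, -0.997, 0.013], [-0.001, -0.013, -1.0]] 0.09
```

View pics/w16.png

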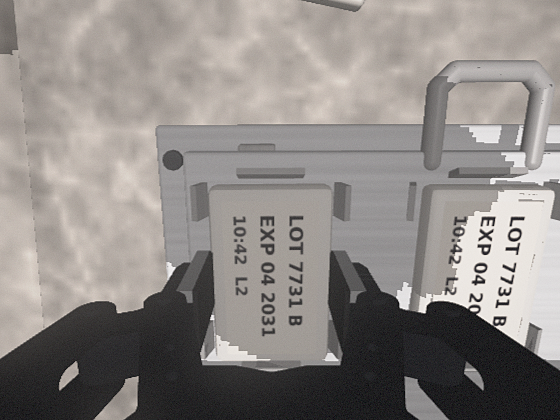

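Call:
apply_moves:
  targets:
    - {"fingers": 0.2,"xyz": [0,0,-10],"spin": 0}
    - {"fingers": 0.2,"xyz": [0,0,-25],"spin": 0}
    - {"fingers": 0.2,"xyz": [0,0,-30],"spin": 0}
    - {"fingers": 0.2,"xyz": [0,0,-20],"spin": 0}
    - {"fingers": 0.2,"xyz": [30,-24,0],"spin": 0}
    - {"fingers": 0.2,"xyz": [40,-31,0],"spin": 0}
    - {"fingers": 0.2,"xyz": [40,-31,0],"spin": 0.5}
    - {"fingers": 0.2,"xyz": [40,-31,0],"spin": 0.5}
    - {"fingers": 0.2,"xyz": [40,-31,0],"spin": 0.5}
    - {"fingers": 0.2,"xyz": [40,-31,0],"spin": 0.5}
    - {"fingers": 0.2,"xyz": [10,-8,0],"spin": 0}
    - {"fingers": 0.2,"xyz": [0,0,0],"spin": 0}
    - {"fingers": 0.2,"xyz": [0,0,0],"spin": 0}

```text
clock: 22.48
eef_pos: [0.6905, 0.1284, 0.1335]
tcp_rot: [[0.999, 0.032, -0.0], [0.032, -0.999, 0.012], [0.0, -0.012, -1.0]]
contact_force: [0.0, 0.3, -0.3]
grip_width: 0.046
```

```bash
python3 -c "
from h import *
plan([.692,.1325,.04],1.5)"; python3 shot.py w17
```

```text
t 22.48 shift [ 1.6 -2.9 93.5] spin 0.36 ang 1.86 q7 1.6 pos [0.6905 0.1284 0.1335] F [ 0.   0.3 -0.3] w 0.046
[[0.999, 0.032, -0.0], [0.032, -0.999, 0.012], [0.0, -0.012, -1.0]] 0.22
```

View pics/w17.png

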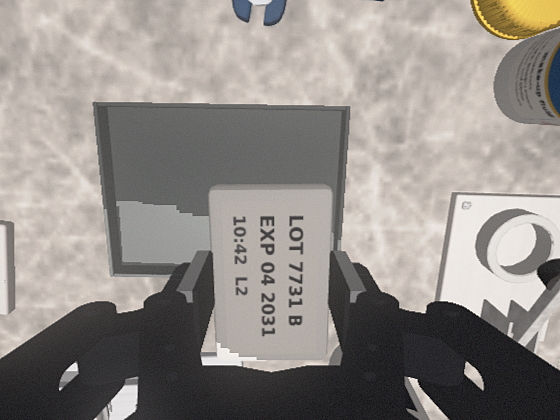

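Call:
apply_moves:
  targets:
    - {"fingers": 0.2,"xyz": [1,-2,35],"spin": 0}
    - {"fingers": 0.2,"xyz": [1,-1,35],"spin": 0}
    - {"fingers": 0.2,"xyz": [0,0,25],"spin": 0}
    - {"fingers": 0.2,"xyz": [0,0,12],"spin": 0}
    - {"fingers": 0.2,"xyz": [0,0,4],"spin": 0}
    - {"fingers": 0.2,"xyz": [0,0,0],"spin": 0}

```text
clock: 23.28
eef_pos: [0.6922, 0.1293, 0.0238]
tcp_rot: [[1.0, 0.028, 0.003], [0.028, -1.0, 0.013], [0.004, -0.013, -1.0]]
contact_force: [-0.1, 0.6, 0.3]
grip_width: 0.046
```

```bash
python3 -c "
from h import *
plan([.692,.1325,.015],1.5)"; python3 shot.py w18
```

```text
t 23.27 shift [-0.2 -3.1  8.8] spin 0.12 ang 1.62 q7 3.5 pos [0.6922 0.1293 0.0238] F [-0.1  0.6  0.3] w 0.046
[[1.0, 0.028, 0.004], [0.028, -1.0, 0.013], [0.004, -0.013, -1.0]] 0.04
```

View pics/w18.png

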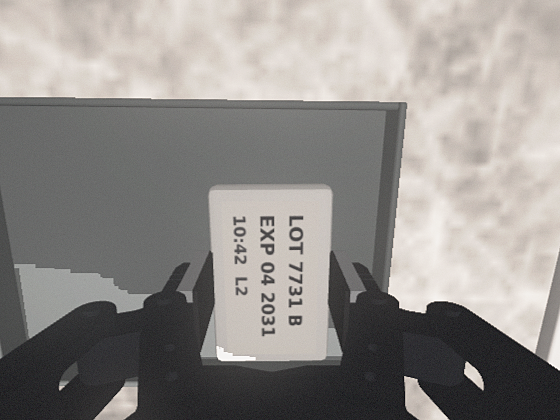

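Call:
apply_moves:
  targets:
    - {"fingers": 0.2,"xyz": [0,-2,6],"spin": 0}
    - {"fingers": 0.2,"xyz": [0,0,1],"spin": 0}
    - {"fingers": 0.62,"xyz": [0,0,0],"spin": 0}
    - {"fingers": 0.62,"xyz": [0,0,0],"spin": 0}
    - {"fingers": 0.62,"xyz": [0,0,0],"spin": 0}
    - {"fingers": 0.62,"xyz": [0,0,-10],"spin": 0}
    - {"fingers": 0.62,"xyz": [0,0,-25],"spin": 0}
    - {"fingers": 0.72,"xyz": [0,0,-40],"spin": 0}
    - {"fingers": 0.72,"xyz": [0,0,-40],"spin": 0}
    - {"fingers": 0.72,"xyz": [0,0,0],"spin": 0}

```text
clock: 24.58
eef_pos: [0.6929, 0.1299, 0.1398]
tcp_rot: [[1.0, 0.028, 0.007], [0.028, -1.0, 0.014], [0.008, -0.013, -1.0]]
contact_force: [0.8, -0.6, -0.4]
grip_width: 0.0618
```

```bash
python3 -c "
from h import *
plan([.5391,-.0705,.12],4.0)"; python3 shot.py w19
```

```text
t 24.57 shift [-159.5  196.2   15.9] spin -2.4 ang 1.6 q7 1.3 pos [0.6929 0.1299 0.1398] F [ 0.8 -0.6 -0.4] w 0.0618
[[1.0, 0.028, 0.005], [0.028, -1.0, 0.013], [0.005, -0.013, -1.0]] 2.22
```

View pics/w19.png

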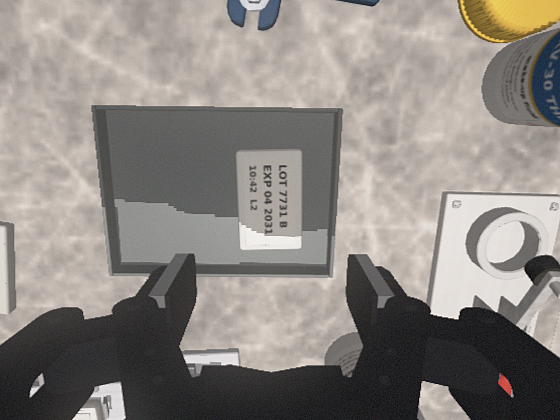

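Call:
apply_moves:
  targets:
    - {"fingers": 0.72,"xyz": [-32,39,0],"spin": -0.8}
    - {"fingers": 0.72,"xyz": [-32,39,0],"spin": -0.8}
    - {"fingers": 0.72,"xyz": [-32,39,0],"spin": -0.8}
    - {"fingers": 0.72,"xyz": [-32,39,0],"spin": 0}
    - {"fingers": 0.72,"xyz": [-26,32,8],"spin": 0}
    - {"fingers": 0.72,"xyz": [-2,0,8],"spin": 0}
    - {"fingers": 0.72,"xyz": [0,0,0],"spin": 0}

```text
clock: 25.5
eef_pos: [0.5391, -0.0706, 0.1145]
tcp_rot: [[0.997, 0.073, -0.001], [0.073, -0.997, 0.013], [0.0, -0.013, -1.0]]
contact_force: [-0.2, -0.0, 0.5]
grip_width: 0.0618
```

```bash
python3 -c "
from h import *
plan([.5391,-.0705,.0345],4.0)"; python3 shot.py w20
```

```text
t 25.5 shift [-0.1  0.9 80. ] spin 0.16 ang 4.16 q7 23.0 pos [ 0.5391 -0.0706  0.1145] F [-0.2 -0.   0.5] w 0.0618
[[0.997, 0.073, -0.0], [0.073, -0.997, 0.012], [0.001, -0.012, -1.0]] 0.34
```

View pics/w20.png

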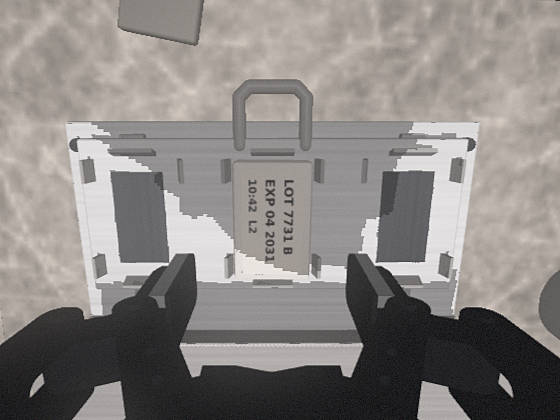

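Call:
apply_moves:
  targets:
    - {"fingers": 0.72,"xyz": [0,0,28],"spin": 0}
    - {"fingers": 0.72,"xyz": [0,0,28],"spin": 0}
    - {"fingers": 0.72,"xyz": [0,0,14],"spin": 0}
    - {"fingers": 0.72,"xyz": [0,0,5],"spin": 0}
    - {"fingers": 0.72,"xyz": [0,0,0],"spin": 0}

```text
clock: 26.18
eef_pos: [0.5426, -0.0662, 0.0387]
tcp_rot: [[0.997, 0.078, 0.002], [0.078, -0.997, 0.013], [0.003, -0.013, -1.0]]
contact_force: [0.0, -0.5, 0.3]
grip_width: 0.0616
```

```bash
python3 -c "
from h import *
plan([.5391,-.0705,.0345],4.0)
from quad import *
save(np.load('pics/w20.npy'),'w20z',(60,110,490,300),1.85)"
```

```text
t 26.18 shift [-3.8  4.   4.1] spin 0.47 ang 4.47 q7 25.7 pos [ 0.5426 -0.0662  0.0387] F [ 0.  -0.5  0.3] w 0.0616
```

View pics/w20z.png

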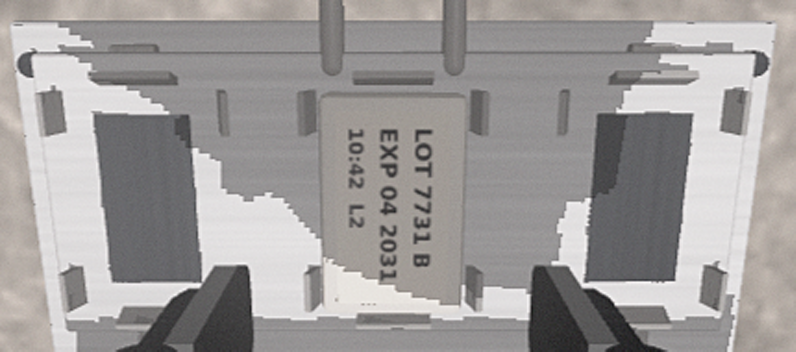

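Call:
apply_moves:
  targets:
    - {"fingers": 0.72,"xyz": [-3.5,3.5,2],"spin": 0.4}
    - {"fingers": 0.72,"xyz": [0,0,2],"spin": 0}
    - {"fingers": 0.72,"xyz": [0,0,0],"spin": 0}
    - {"fingers": 0.3,"xyz": [0,0,0],"spin": 0}
    - {"fingers": 0.2,"xyz": [0,0,0],"spin": 0}
    - {"fingers": 0.2,"xyz": [0,0,0],"spin": 0}
    - {"fingers": 0.2,"xyz": [0,0,0],"spin": 0}

```text
clock: 27.05
eef_pos: [0.5403, -0.0703, 0.0367]
tcp_rot: [[0.998, 0.07, 0.005], [0.07, -0.997, 0.013], [0.006, -0.013, -1.0]]
contact_force: [0.3, 0.4, -0.2]
grip_width: 0.0456
```

```bash
python3 -c "
from h import *
plan([.5391,-.0705,.0345],4.0)
from quad import *
P=ld('w20')
for q,z in [([(95,114),(188,115),(201,281),(109,281)],.026),([(596,115),(691,113),(675,280),(584,281)],.026),([(320,94),(465,94),(461,305),(324,307)],.037)]:
    print(quad(P,q,z,(60,110),1.85))
"; python3 shot.py w21
```

```text
t 27.05 shift [-1.3  0.1  2.2] spin 0.03 ang 4.03 q7 26.0 pos [ 0.5403 -0.0703  0.0367] F [ 0.3  0.4 -0.2] w 0.0456
(array([ 0.4549524 , -0.07746983,  0.026     ]), np.float64(-86.47736014843363), array([31.2, 60. , 33. , 60.3]))
(array([ 0.62388659, -0.06501725,  0.026     ]), np.float64(-85.28197809376096), array([31.9, 60.3, 32.6, 60. ]))
(array([ 0.5392978 , -0.06948024,  0.037     ]), np.float64(-85.80117974038458), array([46. , 72.6, 47.2, 73.4]))
[[0.998, 0.07, 0.005], [0.07, -0.997, 0.013], [0.006, -0.013, -1.0]] 0.06
```

View pics/w21.png

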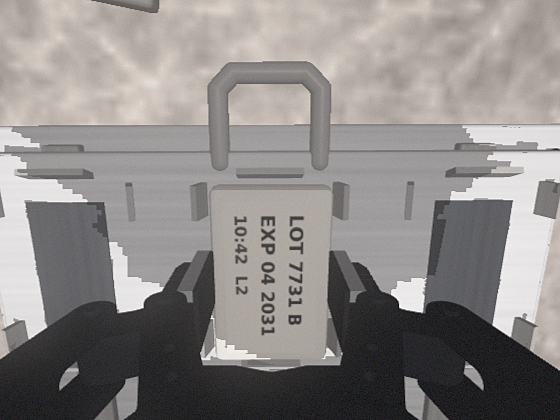

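Call:
apply_moves:
  targets:
    - {"fingers": 0.2,"xyz": [0,0,-10],"spin": 0}
    - {"fingers": 0.2,"xyz": [0,0,-25],"spin": 0}
    - {"fingers": 0.2,"xyz": [0,0,-30],"spin": 0}
    - {"fingers": 0.2,"xyz": [0,0,-15],"spin": 0}
    - {"fingers": 0.2,"xyz": [14,-30,0],"spin": 0}
    - {"fingers": 0.2,"xyz": [18,-40,0],"spin": 0.6}
    - {"fingers": 0.2,"xyz": [18,-40,0],"spin": 0.6}
    - {"fingers": 0.2,"xyz": [18,-40,0],"spin": 0.6}
    - {"fingers": 0.2,"xyz": [15,-35,0],"spin": 0.6}
    - {"fingers": 0.2,"xyz": [0,-5,0],"spin": 0}
    - {"fingers": 0.2,"xyz": [0,0,0],"spin": 0}
    - {"fingers": 0.2,"xyz": [0,0,0],"spin": 0}

```text
clock: 28.6
eef_pos: [0.6133, 0.1271, 0.1242]
tcp_rot: [[1.0, 0.024, 0.005], [0.024, -1.0, 0.012], [0.005, -0.012, -1.0]]
contact_force: [-0.0, 0.7, -0.2]
grip_width: 0.0461
```

```bash
python3 -c "
from h import *
plan([.6158,.1313,.0165],1.5)"; python3 shot.py w22
```

```text
t 28.6 shift [  2.   -2.8 107.8] spin -0.1 ang 1.4 q7 1.7 pos [0.6133 0.1271 0.1242] F [-0.   0.7 -0.2] w 0.0461
[[1.0, 0.024, 0.005], [0.024, -1.0, 0.012], [0.005, -0.012, -1.0]] 0.15
```

View pics/w22.png

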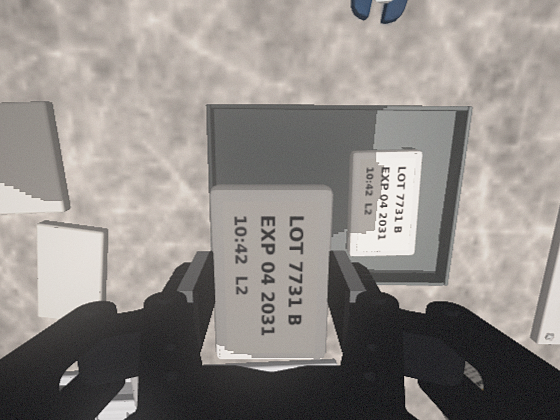

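Call:
apply_moves:
  targets:
    - {"fingers": 0.2,"xyz": [1,-2,35],"spin": 0}
    - {"fingers": 0.2,"xyz": [0,-2,35],"spin": 0}
    - {"fingers": 0.2,"xyz": [0,-1,22],"spin": 0}
    - {"fingers": 0.2,"xyz": [0,0,10],"spin": 0}
    - {"fingers": 0.2,"xyz": [0,0,5],"spin": 0}
    - {"fingers": 0.2,"xyz": [0,0,0],"spin": 0}

```text
clock: 29.4
eef_pos: [0.6161, 0.1284, 0.0167]
tcp_rot: [[1.0, 0.018, 0.008], [0.018, -1.0, 0.012], [0.009, -0.012, -1.0]]
contact_force: [-0.5, -0.8, 0.0]
grip_width: 0.0459
```

```bash
python3 -c "
from h import *
plan([.6158,.1313,.0165],1.5)"; python3 shot.py w23
```

```text
t 29.4 shift [-0.3 -2.9  0.3] spin -0.47 ang 1.03 q7 4.4 pos [0.6161 0.1284 0.0167] F [-0.5 -0.8  0. ] w 0.0459
[[1.0, 0.018, 0.009], [0.018, -1.0, 0.012], [0.009, -0.012, -1.0]] 0.08
```

View pics/w23.png

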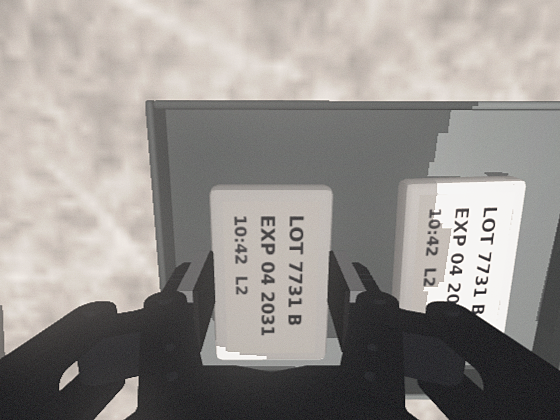

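Release and rise, then move to view the blanks.

Call:
apply_moves:
  targets:
    - {"fingers": 0.2,"xyz": [0,-2,1],"spin": 0}
    - {"fingers": 0.62,"xyz": [0,0,0],"spin": 0}
    - {"fingers": 0.62,"xyz": [0,0,0],"spin": 0}
    - {"fingers": 0.62,"xyz": [0,0,0],"spin": 0}
    - {"fingers": 0.62,"xyz": [0,0,-10],"spin": 0}
    - {"fingers": 0.62,"xyz": [0,0,-25],"spin": 0}
    - {"fingers": 0.72,"xyz": [0,0,-40],"spin": 0}
    - {"fingers": 0.72,"xyz": [0,0,-40],"spin": 0}
    - {"fingers": 0.72,"xyz": [-40,0,-20],"spin": 0}
    - {"fingers": 0.72,"xyz": [-40,5,-10],"spin": 0}
    - {"fingers": 0.72,"xyz": [-40,10,0],"spin": 0}
    - {"fingers": 0.72,"xyz": [0,0,0],"spin": 0}
    - {"fingers": 0.72,"xyz": [0,0,0],"spin": 0}

```text
clock: 31.08
eef_pos: [0.493, 0.1112, 0.1707]
tcp_rot: [[1.0, 0.017, 0.015], [0.017, -1.0, 0.016], [0.015, -0.016, -1.0]]
contact_force: [0.2, 0.1, 0.3]
grip_width: 0.0618
```

```bash
python3 -c "
from h import *
plan([.4636,.0682,.1],0)"; python3 shot.py w24
```

```text
t 31.07 shift [-31.2  43.6  69.6] spin 0.99 ang 0.99 q7 -1.2 pos [0.493  0.1112 0.1707] F [0.2 0.1 0.3] w 0.0618
[[1.0, 0.017, 0.015], [0.017, -1.0, 0.016], [0.015, -0.016, -1.0]] 0.89
```

View pics/w24.png

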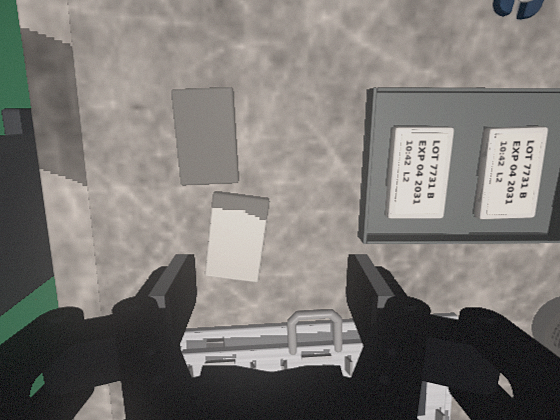

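```bash
python3 -c "
from quad import *
P=ld('w24')
A=quad(P,[(172,90),(234,87),(239,182),(181,186)],.011); B=quad(P,[(214,192),(269,198),(258,281),(206,276)],.011)
print(A);print(B)
plan([B[0][0],B[0][1],.1],B[1]+90)
save(np.load('pics/w24.npy'),'w24z',(160,80,280,290),3)
"
```

```text
(array([0.44276226, 0.15643023, 0.011     ]), np.float64(-87.24708151304068), array([48. , 74.5, 47.9, 75.5]))
(array([0.46623997, 0.07233903, 0.011     ]), np.float64(-96.48239808659534), array([45.8, 75.8, 45.9, 76. ]))
t 31.12 shift [-28.4  39.3  69.6] spin 7.46 ang 0.97 q7 -1.2 pos [0.4929 0.111  0.1706] F [0.5 0.  0.6] w 0.0618
```

View pics/w24z.png

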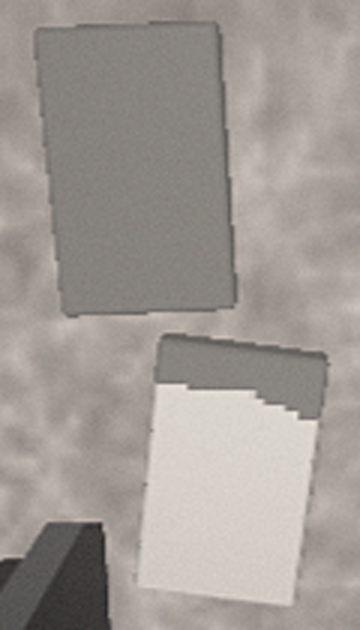

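Call:
apply_moves:
  targets:
    - {"fingers": 0.72,"xyz": [-14,20,25],"spin": 4}
    - {"fingers": 0.72,"xyz": [-12,20,25],"spin": 3.5}
    - {"fingers": 0.72,"xyz": [0,0,20],"spin": 0}
    - {"fingers": 0.72,"xyz": [0,0,0],"spin": 0}
    - {"fingers": 0.72,"xyz": [0,0,0],"spin": 0}

```text
clock: 31.75
eef_pos: [0.4702, 0.0717, 0.0982]
tcp_rot: [[0.993, -0.118, 0.017], [-0.118, -0.993, 0.015], [0.015, -0.017, -1.0]]
contact_force: [0.8, 0.7, 0.2]
grip_width: 0.0615
```

```bash
python3 -c "
from h import *
plan([.466,.072,.05],-6.6)"; python3 shot.py w25
```

```text
t 31.75 shift [-5.   1.1 48.1] spin -0.17 ang -6.77 q7 1.3 pos [0.4702 0.0717 0.0982] F [0.8 0.7 0.2] w 0.0615
[[0.993, -0.117, 0.017], [-0.118, -0.993, 0.015], [0.015, -0.017, -1.0]] 0.28
```

View pics/w25.png

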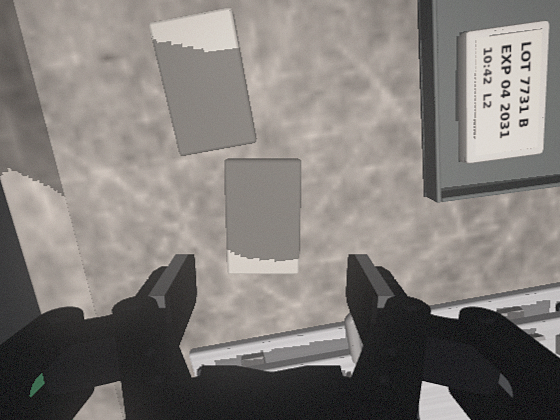

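```bash
python3 -c "
from quad import *
P=ld('w25')
B=quad(P,[(225,158.5),(301,159.5),(299,273),(228,272.5)],.011)
print(B)
plan([B[0][0],B[0][1],.05],B[1]+90)
"
```

```text
(array([0.4660839 , 0.07231355, 0.011     ]), np.float64(-96.83398866169625), array([46.6, 75.4, 47.1, 75.4]))
t 31.8 shift [-4.9  0.9 48.2] spin 0.07 ang -6.76 q7 1.3 pos [0.4702 0.0719 0.0983] F [-0.3  0.6  0.4] w 0.0614
```

Call:
apply_moves:
  targets:
    - {"fingers": 0.72,"xyz": [-3,0,25],"spin": 0}
    - {"fingers": 0.72,"xyz": [-2,0,25],"spin": 0}
    - {"fingers": 0.72,"xyz": [0,0,20],"spin": 0}
    - {"fingers": 0.72,"xyz": [0,0,7],"spin": 0}
    - {"fingers": 0.72,"xyz": [0,0,0],"spin": 0}

```text
clock: 32.42
eef_pos: [0.4702, 0.0757, 0.0228]
tcp_rot: [[0.993, -0.115, 0.024], [-0.115, -0.993, 0.018], [0.022, -0.021, -1.0]]
contact_force: [-0.2, 0.5, 0.5]
grip_width: 0.0614
```

```bash
python3 -c "
from quad import *
plan([.4661,.0723,.0095],-6.8)
"
```

```text
t 32.42 shift [-4.   4.1 13.1] spin 0.18 ang -6.62 q7 5.8 pos [0.4702 0.0757 0.0228] F [-0.2  0.5  0.5] w 0.0614
```

Call:
apply_moves:
  targets:
    - {"fingers": 0.72,"xyz": [-4,4,5],"spin": 0}
    - {"fingers": 0.72,"xyz": [0,0,5],"spin": 0}
    - {"fingers": 0.72,"xyz": [0,0,2.5],"spin": 0}
    - {"fingers": 0.72,"xyz": [0,0,0],"spin": 0}

```text
clock: 32.92
eef_pos: [0.4667, 0.0725, 0.0109]
tcp_rot: [[0.993, -0.115, 0.026], [-0.115, -0.993, 0.019], [0.024, -0.021, -0.999]]
contact_force: [-1.3, 0.5, 0.4]
grip_width: 0.0617
```

```bash
python3 -c "
from quad import *
plan([.4661,.0723,.0095],-6.8)
"; python3 shot.py w26
```

```text
t 32.92 shift [-0.6  0.3  1.4] spin 0.19 ang -6.61 q7 6.8 pos [0.4667 0.0725 0.0109] F [-1.3  0.5  0.4] w 0.0617
[[0.993, -0.115, 0.026], [-0.115, -0.993, 0.019], [0.024, -0.021, -0.999]] 0.23
```

View pics/w26.png

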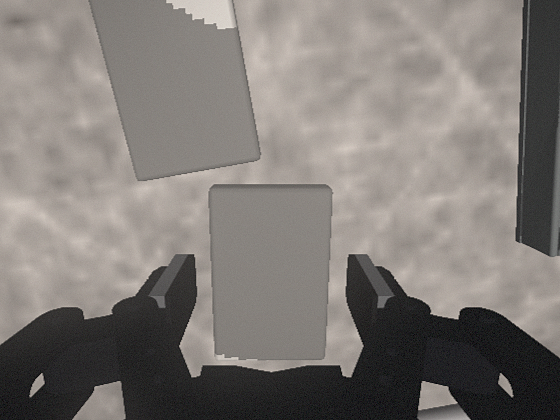

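Call:
apply_moves:
  targets:
    - {"fingers": 0.3,"xyz": [0,0,0],"spin": 0}
    - {"fingers": 0.2,"xyz": [0,0,0],"spin": 0}
    - {"fingers": 0.2,"xyz": [0,0,0],"spin": 0}
    - {"fingers": 0.2,"xyz": [0,0,-10],"spin": 0}
    - {"fingers": 0.2,"xyz": [0,0,-25],"spin": 0}
    - {"fingers": 0.2,"xyz": [0,0,-35],"spin": 0}
    - {"fingers": 0.2,"xyz": [0,0,-35],"spin": -5}
    - {"fingers": 0.2,"xyz": [0,0,0],"spin": -5.5}
    - {"fingers": 0.2,"xyz": [15,36,0],"spin": 0}
    - {"fingers": 0.2,"xyz": [16,40,0],"spin": 0}
    - {"fingers": 0.2,"xyz": [16,40,0],"spin": 0}
    - {"fingers": 0.2,"xyz": [13,28,0],"spin": 0}
    - {"fingers": 0.2,"xyz": [0,0,0],"spin": 0}
    - {"fingers": 0.2,"xyz": [0,0,0],"spin": 0}

```text
clock: 34.72
eef_pos: [0.5361, -0.0719, 0.1256]
tcp_rot: [[0.997, 0.076, 0.03], [0.076, -0.997, 0.02], [0.031, -0.018, -0.999]]
contact_force: [0.7, -0.0, -1.0]
grip_width: 0.0455
```

```bash
python3 -c "
from quad import *
plan([.5398,-.0711,.06],4.1)
"; python3 shot.py w27
```

```text
t 34.73 shift [ 1.7  0.6 65.7] spin 0.24 ang 4.34 q7 24.5 pos [ 0.5361 -0.0719  0.1256] F [ 0.7 -0.  -1. ] w 0.0455
[[0.997, 0.076, 0.03], [0.076, -0.997, 0.02], [0.031, -0.017, -0.999]] 0.19
```

View pics/w27.png

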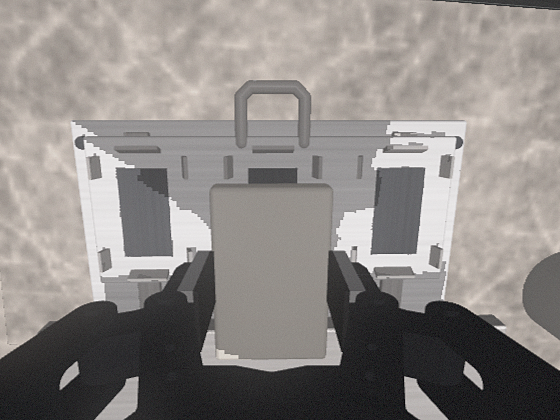

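Call:
apply_moves:
  targets:
    - {"fingers": 0.2,"xyz": [1,0,25],"spin": 0.2}
    - {"fingers": 0.2,"xyz": [0,0,25],"spin": 0}
    - {"fingers": 0.2,"xyz": [0,0,12],"spin": 0}
    - {"fingers": 0.2,"xyz": [0,0,5],"spin": 0}
    - {"fingers": 0.2,"xyz": [0,0,0],"spin": 0}

```text
clock: 35.4
eef_pos: [0.5391, -0.0665, 0.0588]
tcp_rot: [[0.996, 0.078, 0.031], [0.077, -0.997, 0.021], [0.033, -0.019, -0.999]]
contact_force: [0.3, -0.4, 0.2]
grip_width: 0.0456
```

```bash
python3 -c "
from quad import *
plan([.5398,-.0711,.046],4.1)
"; python3 shot.py w28
```

```text
t 35.4 shift [-0.1  4.9 12.7] spin 0.33 ang 4.43 q7 27.0 pos [ 0.5391 -0.0665  0.0588] F [ 0.3 -0.4  0.2] w 0.0456
[[0.996, 0.078, 0.032], [0.077, -0.997, 0.021], [0.033, -0.019, -0.999]] 0.13
```

View pics/w28.png

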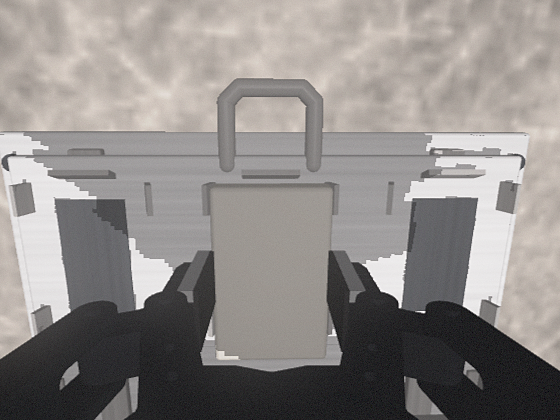

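Call:
apply_moves:
  targets:
    - {"fingers": 0.2,"xyz": [0.3,4,3],"spin": 0.3}
    - {"fingers": 0.2,"xyz": [0,0.5,5],"spin": 0}
    - {"fingers": 0.2,"xyz": [0,0,2],"spin": 0}
    - {"fingers": 0.2,"xyz": [0,0,0],"spin": 0}
    - {"fingers": 0.2,"xyz": [0,0,0],"spin": 0}

```text
clock: 36.08
eef_pos: [0.5409, -0.0713, 0.0494]
tcp_rot: [[0.997, 0.072, 0.033], [0.071, -0.997, 0.021], [0.035, -0.018, -0.999]]
contact_force: [0.5, 0.3, -0.6]
grip_width: 0.0455
```

```bash
python3 -c "
from quad import *
plan([.540,-.0705,.046],4.1)
"; python3 shot.py w29
```

```text
t 36.08 shift [-1.  -0.8  3.4] spin -0.01 ang 4.09 q7 27.6 pos [ 0.5409 -0.0713  0.0494] F [ 0.5  0.3 -0.6] w 0.0455
[[0.997, 0.072, 0.033], [0.071, -0.997, 0.021], [0.035, -0.018, -0.999]] 0.03
```

View pics/w29.png

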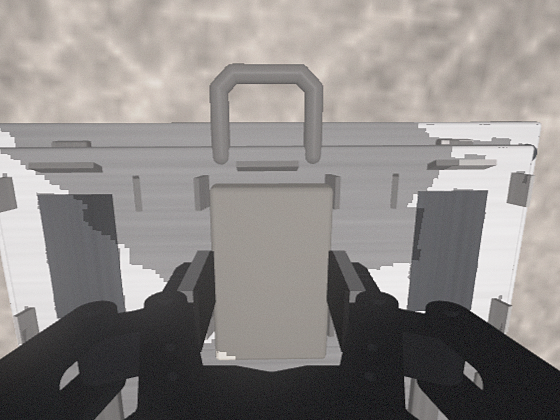

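Call:
apply_moves:
  targets:
    - {"fingers": 0.2,"xyz": [-1,-0.7,3],"spin": 0}
    - {"fingers": 0.2,"xyz": [-0.3,0,4],"spin": 0}
    - {"fingers": 0.2,"xyz": [-0.3,0,3],"spin": 0}
    - {"fingers": 0.2,"xyz": [0,0,0],"spin": 0}

```text
clock: 36.62
eef_pos: [0.5395, -0.0703, 0.0386]
tcp_rot: [[0.997, 0.072, 0.033], [0.071, -0.997, 0.021], [0.035, -0.019, -0.999]]
contact_force: [-0.4, 0.7, -0.5]
grip_width: 0.0457
```

```bash
python3 -c "
from quad import *
plan([.540,-.0705,.037],4.1)
"; python3 shot.py w30
```

```text
t 36.62 shift [0.5 0.3 1.6] spin 0.0 ang 4.1 q7 28.0 pos [ 0.5395 -0.0703  0.0386] F [-0.4  0.7 -0.5] w 0.0457
[[0.997, 0.072, 0.033], [0.071, -0.997, 0.021], [0.035, -0.018, -0.999]] 0.19
```

View pics/w30.png

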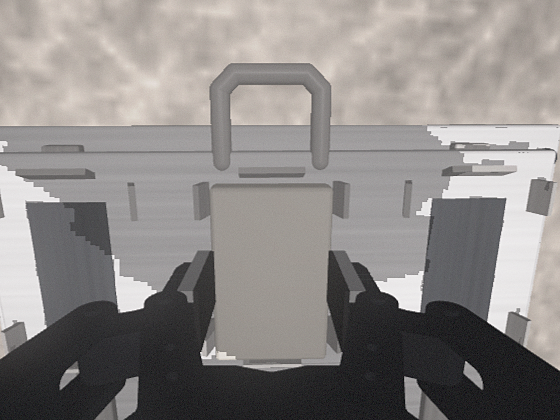

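Call:
apply_moves:
  targets:
    - {"fingers": 0.2,"xyz": [0.3,0,1.5],"spin": 0}
    - {"fingers": 0.2,"xyz": [0,0,0],"spin": 0}
    - {"fingers": 0.65,"xyz": [0,0,0],"spin": 0}
    - {"fingers": 0.65,"xyz": [0,0,0],"spin": 0}
    - {"fingers": 0.65,"xyz": [0,0,0],"spin": 0}
    - {"fingers": 0.65,"xyz": [0,0,-8],"spin": 0}
    - {"fingers": 0.65,"xyz": [0,0,-20],"spin": 0}
    - {"fingers": 0.72,"xyz": [0,0,-30],"spin": 0}
    - {"fingers": 0.72,"xyz": [0,0,-30],"spin": 0}
    - {"fingers": 0.72,"xyz": [0,0,0],"spin": 0}

```text
clock: 37.92
eef_pos: [0.5369, -0.0726, 0.1301]
tcp_rot: [[0.997, 0.071, 0.034], [0.071, -0.997, 0.021], [0.036, -0.019, -0.999]]
contact_force: [0.4, -0.5, -0.3]
grip_width: 0.0615
```

```bash
python3 -c "
from quad import *
plan([.4425,.155,.16],4.1)
"; python3 shot.py w31;  python3 -c "
from h import *
save(np.load('pics/w31.npy'),'w31z',(60,70,490,300),1.85)"
```

```text
t 37.92 shift [ -77.  -234.3  -28.2] spin -0.05 ang 4.05 q7 24.5 pos [ 0.5369 -0.0726  0.1301] F [ 0.4 -0.5 -0.3] w 0.0615
[[0.997, 0.072, 0.033], [0.071, -0.997, 0.021], [0.034, -0.019, -0.999]] 1.83
```

View pics/w31z.png

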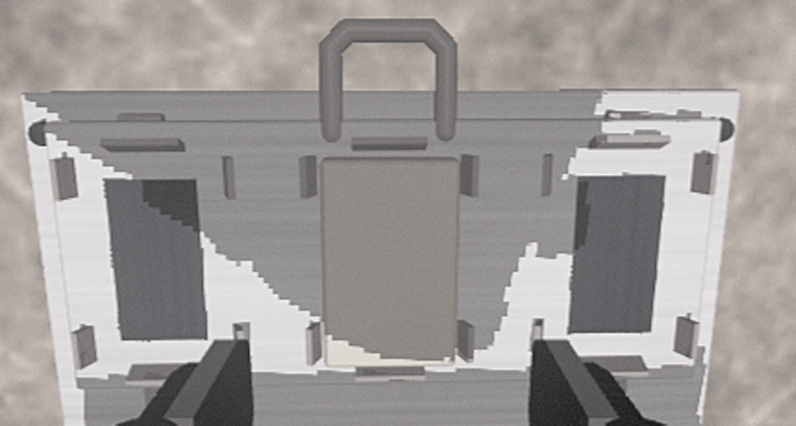

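Call:
apply_moves:
  targets:
    - {"fingers": 0.72,"xyz": [-12,-38,0],"spin": 0}
    - {"fingers": 0.72,"xyz": [-13,-40,0],"spin": 0}
    - {"fingers": 0.72,"xyz": [-13,-40,0],"spin": 0}
    - {"fingers": 0.72,"xyz": [-13,-40,0],"spin": 0.5}
    - {"fingers": 0.72,"xyz": [-13,-40,0],"spin": 0.5}
    - {"fingers": 0.72,"xyz": [-11,-34,10],"spin": 0}
    - {"fingers": 0.72,"xyz": [0,0,15],"spin": 0}
    - {"fingers": 0.72,"xyz": [0,0,0],"spin": 0}
    - {"fingers": 0.72,"xyz": [0,0,0],"spin": 0}

```text
clock: 39.1
eef_pos: [0.4421, 0.1593, 0.101]
tcp_rot: [[0.998, 0.052, 0.027], [0.051, -0.999, 0.018], [0.028, -0.016, -0.999]]
contact_force: [0.4, -0.5, 0.3]
grip_width: 0.0617
```

```bash
python3 -c "
from quad import *
plan([.4425,.155,.06],3.3)
"; python3 shot.py w32
```

```text
t 39.1 shift [-0.9  5.  40.9] spin -0.37 ang 2.93 q7 -2.2 pos [0.4421 0.1593 0.101 ] F [ 0.4 -0.5  0.3] w 0.0617
[[0.998, 0.051, 0.027], [0.051, -0.999, 0.018], [0.028, -0.016, -0.999]] 0.11
```

View pics/w32.png

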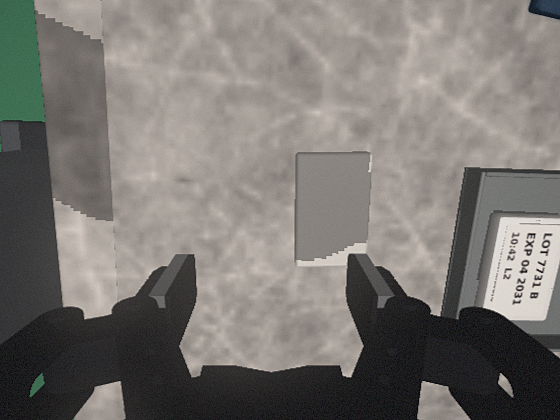

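```bash
python3 -c "
from quad import *
P=ld('w32')
B=quad(P,[(295.5,152.5),(371,151.5),(368,265),(297,266)],.011)
print(B)
plan([B[0][0],B[0][1],.06],B[1]+90)
"
```

```text
(array([0.48395795, 0.16521076, 0.011     ]), np.float64(-85.04803264173407), array([47.1, 76.1, 48. , 75.7]))
t 39.15 shift [41.  -3.2 42.2] spin -2.03 ang 2.92 q7 -2.2 pos [0.4421 0.1592 0.101 ] F [-0.4 -0.4 -0. ] w 0.0614
```

Call:
apply_moves:
  targets:
    - {"fingers": 0.72,"xyz": [20,-2,0],"spin": -1}
    - {"fingers": 0.72,"xyz": [21,-1,10],"spin": -1}
    - {"fingers": 0.72,"xyz": [0,0,10],"spin": 0}
    - {"fingers": 0.72,"xyz": [0,0,0],"spin": 0}
    - {"fingers": 0.72,"xyz": [0,0,0],"spin": 0}

```text
clock: 39.78
eef_pos: [0.485, 0.162, 0.0832]
tcp_rot: [[0.996, 0.082, 0.028], [0.081, -0.997, 0.018], [0.03, -0.016, -0.999]]
contact_force: [-0.1, -0.2, 0.2]
grip_width: 0.0614
```

```bash
python3 -c "
from quad import *
plan([.484,.1652,.03],4.95)
"; python3 shot.py w33
```

```text
t 39.77 shift [-2.3 -2.5 53.2] spin -0.29 ang 4.66 q7 1.0 pos [0.485  0.162  0.0832] F [-0.1 -0.2  0.2] w 0.0614
[[0.996, 0.082, 0.028], [0.081, -0.997, 0.018], [0.03, -0.016, -0.999]] 0.06
```

View pics/w33.png

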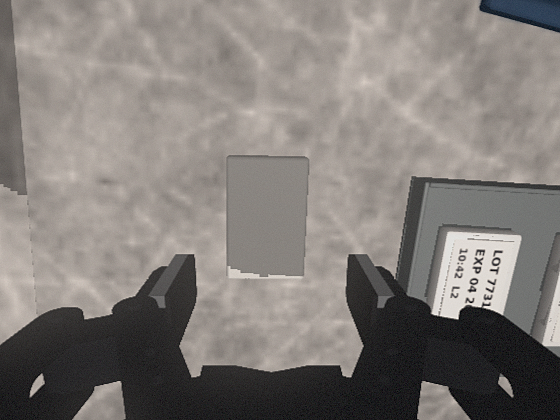

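```bash
python3 -c "
from quad import *
P=ld('w33')
B=quad(P,[(226.5,155),(309,156),(304,277.5),(228,277)],.011)
print(B)
plan([B[0][0],B[0][1],.022],B[1]+90)
"
```

```text
(array([0.48402156, 0.16574783, 0.011     ]), np.float64(-86.29513836959829), array([47.1, 75.5, 47.3, 75.3]))
t 39.83 shift [-2.5 -2.8 61.2] spin 0.96 ang 4.67 q7 1.0 pos [0.485  0.162  0.0832] F [0.1 0.9 1.3] w 0.0614
```

Call:
apply_moves:
  targets:
    - {"fingers": 0.72,"xyz": [-1.5,-1.5,20],"spin": 0.3}
    - {"fingers": 0.72,"xyz": [-1,-1,20],"spin": 0}
    - {"fingers": 0.72,"xyz": [0,0,14],"spin": 0}
    - {"fingers": 0.72,"xyz": [0,0,4],"spin": 0}
    - {"fingers": 0.72,"xyz": [0,0,0],"spin": 0}

```text
clock: 40.45
eef_pos: [0.484, 0.1659, 0.0255]
tcp_rot: [[0.997, 0.077, 0.03], [0.076, -0.997, 0.019], [0.032, -0.017, -0.999]]
contact_force: [0.1, 0.5, 0.2]
grip_width: 0.0613
```

```bash
python3 -c "
from quad import *
plan([.484,.1655,.0105],4.3)
"; python3 shot.py w34
```

```text
t 40.45 shift [-0.5  0.6 15. ] spin 0.07 ang 4.37 q7 3.1 pos [0.484  0.1659 0.0255] F [0.1 0.5 0.2] w 0.0613
[[0.997, 0.077, 0.031], [0.076, -0.997, 0.019], [0.032, -0.017, -0.999]] 0.13
```

View pics/w34.png

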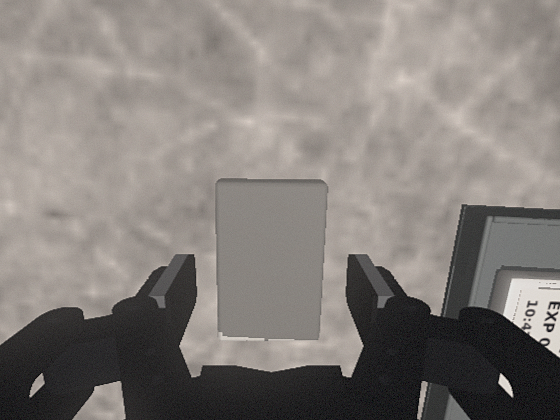

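Call:
apply_moves:
  targets:
    - {"fingers": 0.72,"xyz": [-0.3,0.5,8],"spin": 0}
    - {"fingers": 0.72,"xyz": [0,0,5],"spin": 0}
    - {"fingers": 0.72,"xyz": [0,0,1.5],"spin": 0}
    - {"fingers": 0.72,"xyz": [0,0,0],"spin": 0}
    - {"fingers": 0.3,"xyz": [0,0,0],"spin": 0}
    - {"fingers": 0.2,"xyz": [0,0,0],"spin": 0}
    - {"fingers": 0.2,"xyz": [0,0,0],"spin": 0}
    - {"fingers": 0.2,"xyz": [0,0,0],"spin": 0}

```text
clock: 41.5
eef_pos: [0.4848, 0.1659, 0.0118]
tcp_rot: [[0.997, 0.077, 0.032], [0.076, -0.997, 0.02], [0.034, -0.018, -0.999]]
contact_force: [0.2, 0.0, -0.9]
grip_width: 0.0453
```

```bash
python3 -c "
from quad import *
plan([.484,.1655,.0105],4.3)
"; python3 shot.py w35
```

```text
t 41.5 shift [-0.9  0.4  1.3] spin 0.06 ang 4.36 q7 3.7 pos [0.4848 0.1659 0.0118] F [ 0.2  0.  -0.9] w 0.0453
[[0.997, 0.077, 0.032], [0.076, -0.997, 0.02], [0.034, -0.018, -0.999]] 0.16
```

View pics/w35.png

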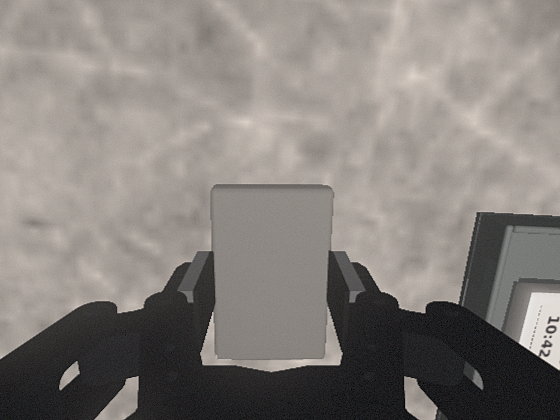

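Same in-hand position as before. Lift and carry to nest0.

Call:
apply_moves:
  targets:
    - {"fingers": 0.2,"xyz": [0,0,-10],"spin": 0}
    - {"fingers": 0.2,"xyz": [0,0,-25],"spin": 0}
    - {"fingers": 0.2,"xyz": [0,0,-35],"spin": 0}
    - {"fingers": 0.2,"xyz": [0,0,-30],"spin": 0}
    - {"fingers": 0.2,"xyz": [-6,30,0],"spin": 0}
    - {"fingers": 0.2,"xyz": [-8,40,0],"spin": 0}
    - {"fingers": 0.2,"xyz": [-8,40,0],"spin": 0}
    - {"fingers": 0.2,"xyz": [-8,40,0],"spin": 0}
    - {"fingers": 0.2,"xyz": [-8,40,0],"spin": 0}
    - {"fingers": 0.2,"xyz": [-8,40,0],"spin": 0}
    - {"fingers": 0.2,"xyz": [0,8,0],"spin": 0}
    - {"fingers": 0.2,"xyz": [0,0,0],"spin": 0}
    - {"fingers": 0.2,"xyz": [0,0,0],"spin": 0}

```text
clock: 43.18
eef_pos: [0.4539, -0.0821, 0.1155]
tcp_rot: [[0.996, 0.079, 0.038], [0.078, -0.997, 0.023], [0.04, -0.02, -0.999]]
contact_force: [0.3, 1.0, 0.4]
grip_width: 0.0453
```

```bash
python3 -c "
from quad import *
plan([.456,-.0767,.06],4.1)
"; python3 shot.py w36
```

```text
t 43.17 shift [ 0.3 -4.1 55.6] spin 0.37 ang 4.47 q7 28.1 pos [ 0.4539 -0.0821  0.1155] F [0.3 1.  0.4] w 0.0453
[[0.996, 0.079, 0.038], [0.078, -0.997, 0.023], [0.04, -0.02, -0.999]] 0.2
```

View pics/w36.png

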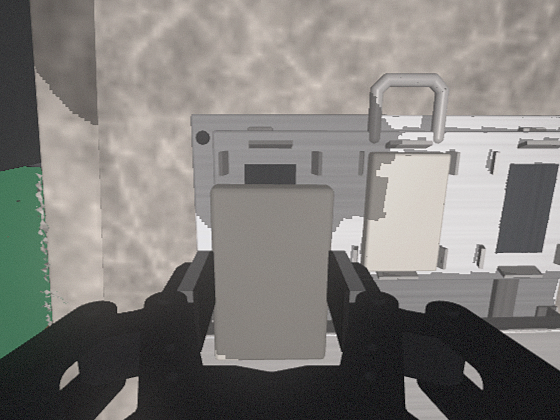

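Call:
apply_moves:
  targets:
    - {"fingers": 0.2,"xyz": [0,-2,25],"spin": 0.4}
    - {"fingers": 0.2,"xyz": [0,-1,20],"spin": 0}
    - {"fingers": 0.2,"xyz": [0,0,8],"spin": 0}
    - {"fingers": 0.2,"xyz": [0,0,0],"spin": 0}
    - {"fingers": 0.2,"xyz": [0,0,0],"spin": 0}

```text
clock: 43.85
eef_pos: [0.4571, -0.0739, 0.0622]
tcp_rot: [[0.996, 0.078, 0.039], [0.077, -0.997, 0.024], [0.041, -0.021, -0.999]]
contact_force: [0.1, -0.1, -0.1]
grip_width: 0.0458
```

```bash
python3 -c "
from quad import *
plan([.456,-.0767,.047],4.1)
"
```

```text
t 43.85 shift [-1.9  3.1 15.1] spin 0.32 ang 4.42 q7 30.6 pos [ 0.4571 -0.0739  0.0622] F [ 0.1 -0.1 -0.1] w 0.0458
```

Call:
apply_moves:
  targets:
    - {"fingers": 0.2,"xyz": [-1.5,2.5,4],"spin": 0.3}
    - {"fingers": 0.2,"xyz": [-0.5,0.4,5],"spin": 0}
    - {"fingers": 0.2,"xyz": [0,0,4],"spin": 0}
    - {"fingers": 0.2,"xyz": [0,0,0],"spin": 0}
    - {"fingers": 0.2,"xyz": [0,0,0],"spin": 0}

```text
clock: 44.48
eef_pos: [0.4562, -0.0769, 0.049]
tcp_rot: [[0.997, 0.072, 0.041], [0.071, -0.997, 0.024], [0.042, -0.021, -0.999]]
contact_force: [-0.3, -0.3, 0.1]
grip_width: 0.0454
```

```bash
python3 -c "
from quad import *
plan([.456,-.0767,.038],4.1)
"; python3 shot.py w37
```

```text
t 44.48 shift [-0.6 -0.  11. ] spin -0.01 ang 4.09 q7 31.5 pos [ 0.4562 -0.0769  0.049 ] F [-0.3 -0.3  0.1] w 0.0454
[[0.997, 0.072, 0.041], [0.071, -0.997, 0.024], [0.042, -0.021, -0.999]] 0.05
```

View pics/w37.png

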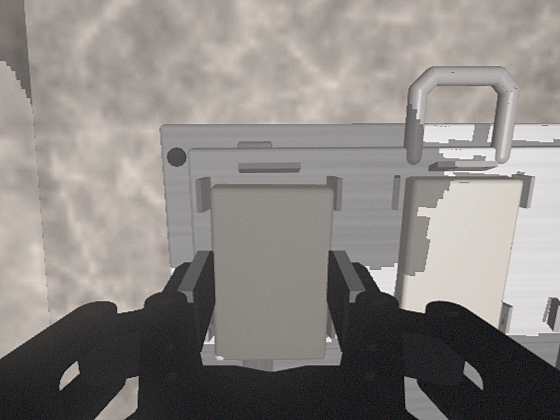

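Call:
apply_moves:
  targets:
    - {"fingers": 0.2,"xyz": [-0.3,0,4],"spin": 0}
    - {"fingers": 0.2,"xyz": [-0.3,0,4],"spin": 0}
    - {"fingers": 0.2,"xyz": [0,0,3],"spin": 0}
    - {"fingers": 0.2,"xyz": [0,0,0],"spin": 0}

```text
clock: 45.02
eef_pos: [0.4562, -0.0766, 0.0376]
tcp_rot: [[0.997, 0.072, 0.041], [0.071, -0.997, 0.024], [0.043, -0.021, -0.999]]
contact_force: [-2.3, 0.1, 13.0]
grip_width: 0.0454
```

```bash
python3 -c "
from quad import *
plan([.456,-.0767,.038],4.1)
"; python3 shot.py w38
```

```text
t 45.02 shift [-0.2  0.1 -0.4] spin -0.0 ang 4.1 q7 32.1 pos [ 0.4562 -0.0766  0.0376] F [-2.3  0.1 13. ] w 0.0454
[[0.997, 0.072, 0.041], [0.071, -0.997, 0.024], [0.043, -0.021, -0.999]] 0.14
```

View pics/w38.png

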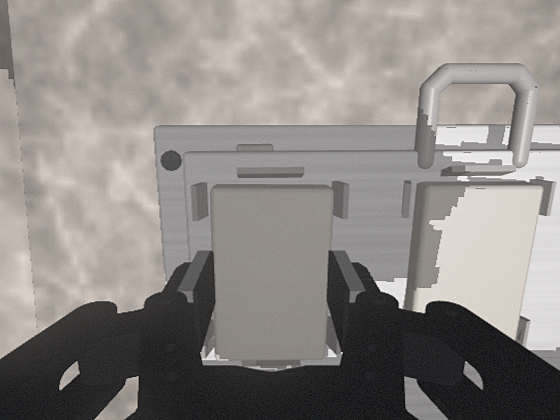

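Call:
apply_moves:
  targets:
    - {"fingers": 0.65,"xyz": [0,0,0],"spin": 0}
    - {"fingers": 0.65,"xyz": [0,0,0],"spin": 0}
    - {"fingers": 0.65,"xyz": [0,0,0],"spin": 0}
    - {"fingers": 0.65,"xyz": [0,0,-8],"spin": 0}
    - {"fingers": 0.65,"xyz": [0,0,-20],"spin": 0}
    - {"fingers": 0.72,"xyz": [0,0,-30],"spin": 0}
    - {"fingers": 0.72,"xyz": [10,0,-40],"spin": 0}
    - {"fingers": 0.72,"xyz": [20,0,-20],"spin": 0}
    - {"fingers": 0.72,"xyz": [0,0,0],"spin": 0}
    - {"fingers": 0.72,"xyz": [0,0,0],"spin": 0}

```text
clock: 46.32
eef_pos: [0.4803, -0.0775, 0.1619]
tcp_rot: [[0.997, 0.071, 0.04], [0.07, -0.997, 0.025], [0.042, -0.022, -0.999]]
contact_force: [-0.1, 0.8, -1.0]
grip_width: 0.0616
```

```bash
python3 shot.py w39;  python3 -c "
from h import *
plan(st(-.16,0,.1),4.0)
save(np.load('pics/w39.npy'),'w39z',(160,80,480,300),2.4);snap('side','s39',(150,160,330,300),4)"
```

```text
[[0.997, 0.071, 0.04], [0.07, -0.997, 0.025], [0.042, -0.022, -0.999]] 0.47
t 46.38 shift [  57.4 -111.1   66.8] spin 0.03 ang 4.03 q7 24.4 pos [ 0.4803 -0.0775  0.1619] F [-0.2 -0.9  0.6] w 0.0619
```

View pics/w39z.png

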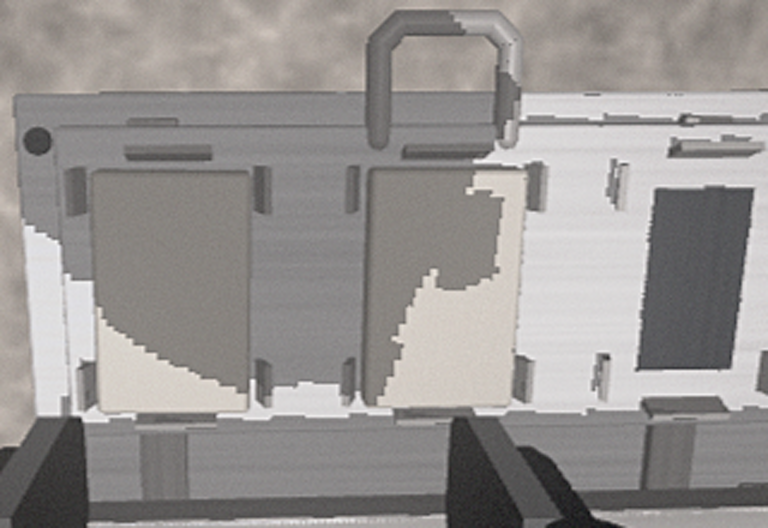

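View pics/s39.png

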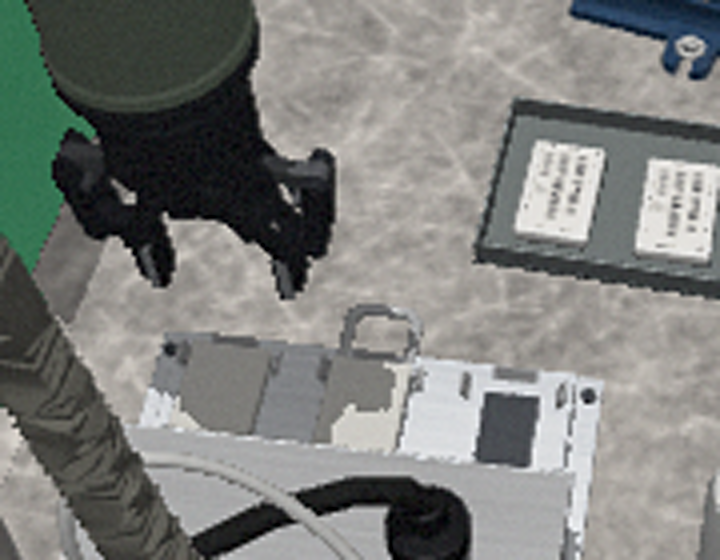

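```bash
python3 -c "
from quad import *
P=ld('w39')
for q,z in [([(91,171),(250,170),(249,411),(97,412)],.037),([(367,168),(526,168),(513,406),(363,405)],.037),([(655,187),(754,187),(733,369),(639,368)],.026)]:
    print(quad(P,q,z,(160,80),2.4))
"
```

```text
(array([ 0.45606212, -0.07730116,  0.037     ]), np.float64(-86.86535326988093), array([46.9, 76. , 48. , 75.5]))
(array([ 0.53935943, -0.07087036,  0.037     ]), np.float64(-85.20302452433454), array([48.1, 76. , 48.6, 75. ]))
(array([ 0.6249167 , -0.06464319,  0.026     ]), np.float64(-84.93795371124648), array([32.2, 60.9, 32.2, 60.2]))
```

```bash
python3 -c "
from h import *
plan([.5311,.054,.1],4.1)"
```

```text
t 46.42 shift [  57.3 -126.3   66.9] spin -0.07 ang 4.03 q7 24.4 pos [ 0.4803 -0.0776  0.1617] F [-0.2  0.6 -0.3] w 0.0617
```

Call:
apply_moves:
  targets:
    - {"fingers": 0,"xyz": [15,-32,0],"spin": 0}
    - {"fingers": 0,"xyz": [15,-32,0],"spin": 0}
    - {"fingers": 0,"xyz": [15,-32,20],"spin": 0}
    - {"fingers": 0,"xyz": [12,-30,25],"spin": 0}
    - {"fingers": 0,"xyz": [0,0,22],"spin": 0}
    - {"fingers": 0,"xyz": [0,0,0],"spin": 0}
    - {"fingers": 0,"xyz": [0,0,0],"spin": 0}

```text
clock: 47.3
eef_pos: [0.5281, 0.0554, 0.0945]
tcp_rot: [[0.997, 0.067, 0.032], [0.066, -0.998, 0.023], [0.034, -0.021, -0.999]]
contact_force: [-0.2, -0.2, 0.4]
grip_width: 0.0002
```

```bash
python3 shot.py w40;  python3 -c "
from h import *
plan([.5311,.054,.029],4.1)
save(np.load('pics/w40.npy'),'w40z')"
```

```text
[[0.997, 0.067, 0.033], [0.066, -0.998, 0.023], [0.034, -0.021, -0.999]] 0.16
t 47.35 shift [ 0.7  3.  65.5] spin -0.32 ang 3.78 q7 12.1 pos [0.5281 0.0554 0.0945] F [0.1 0.3 0.1] w 0.0001
```

View pics/w40z.png

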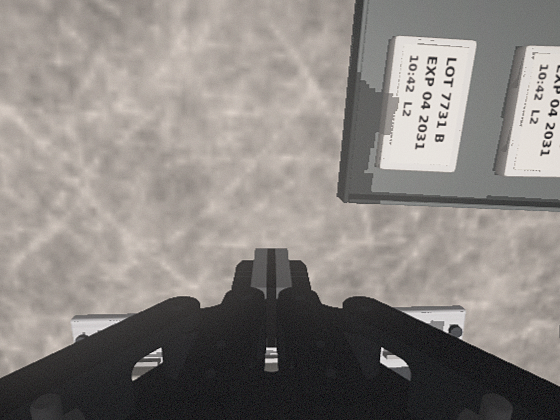

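Descend with fingers shut in front of the loop.

Call:
apply_moves:
  targets:
    - {"fingers": 0,"xyz": [0,0,25],"spin": -0.3}
    - {"fingers": 0,"xyz": [0,0,22],"spin": 0}
    - {"fingers": 0,"xyz": [0,0,12],"spin": 0}
    - {"fingers": 0,"xyz": [0,0,3],"spin": 0}
    - {"fingers": 0,"xyz": [0,0,0],"spin": 0}

```text
clock: 47.98
eef_pos: [0.5322, 0.0556, 0.035]
tcp_rot: [[0.997, 0.07, 0.038], [0.069, -0.997, 0.024], [0.04, -0.022, -0.999]]
contact_force: [-0.4, 0.2, 0.7]
grip_width: -0.0001
```

```bash
python3 -c "
from h import *
plan([.5311,.054,.029],4.1)
snap('side','s41',(150,160,330,300),4)"
```

```text
t 47.98 shift [-1.4  1.6  5.9] spin -0.16 ang 3.94 q7 15.0 pos [0.5322 0.0556 0.035 ] F [-0.4  0.2  0.7] w -0.0001
```

View pics/s41.png

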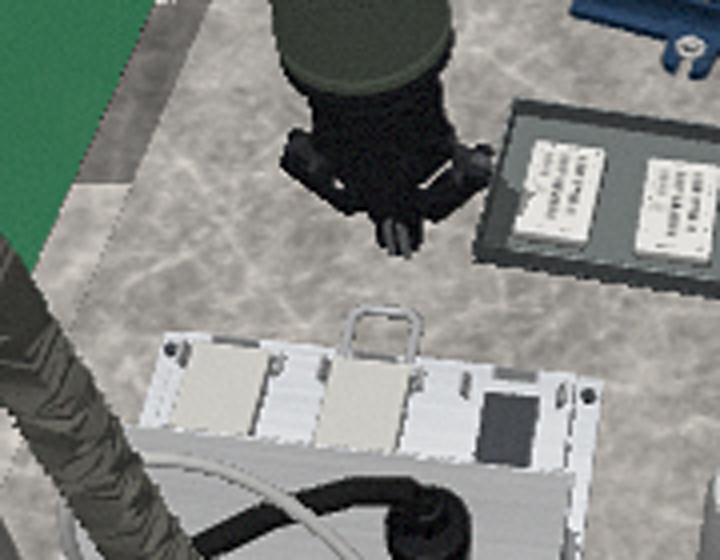

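Call:
apply_moves:
  targets:
    - {"fingers": 0,"xyz": [-1,6,3],"spin": 0}
    - {"fingers": 0,"xyz": [0,6,3],"spin": 0}
    - {"fingers": 0,"xyz": [0,6,1],"spin": 0}
    - {"fingers": 0,"xyz": [0,6,0],"spin": 0}
    - {"fingers": 0,"xyz": [0,6,0],"spin": 0}
    - {"fingers": 0,"xyz": [0,6,0],"spin": 0}

```text
clock: 48.78
eef_pos: [0.5346, 0.0175, 0.0279]
tcp_rot: [[0.997, 0.07, 0.04], [0.069, -0.997, 0.025], [0.041, -0.022, -0.999]]
contact_force: [-1.2, 2.1, 1.6]
grip_width: -0.0003
```

```bash
python3 -c "
from h import *
plan(st(-.015,0,.029),4.1)
snap('side','s42',(150,160,330,300),4)"
```

```text
t 48.77 shift [ -0.6 123.3  -3.9] spin -0.15 ang 3.95 q7 18.9 pos [0.5346 0.0175 0.0279] F [-1.2  2.1  1.6] w -0.0003
```

View pics/s42.png

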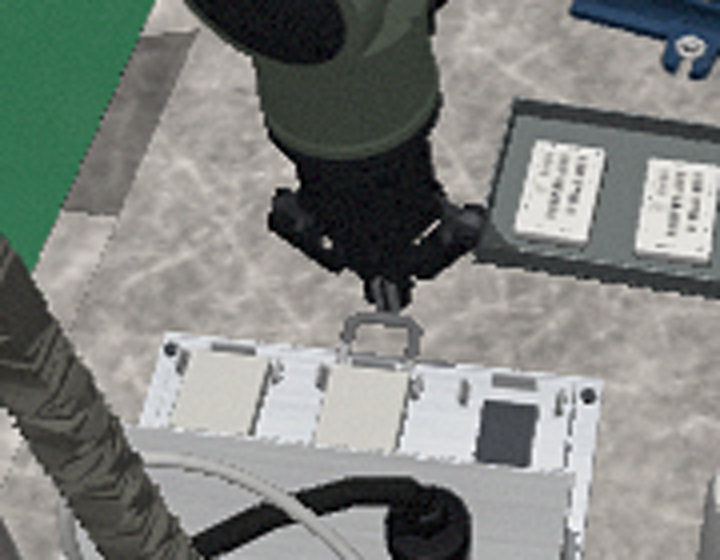

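Call:
apply_moves:
  targets:
    - {"fingers": 0,"xyz": [0,8,-0.4],"spin": 0}
    - {"fingers": 0,"xyz": [0,10,-0.4],"spin": 0}
    - {"fingers": 0,"xyz": [0,10,-0.3],"spin": 0}
    - {"fingers": 0,"xyz": [0,10,-0.3],"spin": 0}
    - {"fingers": 0,"xyz": [0,10,-0.3],"spin": 0}
    - {"fingers": 0,"xyz": [0,10,-0.3],"spin": 0}
    - {"fingers": 0,"xyz": [0,10,-0.3],"spin": 0}

```text
clock: 49.7
eef_pos: [0.5396, -0.0555, 0.0286]
tcp_rot: [[0.997, 0.07, 0.04], [0.069, -0.997, 0.025], [0.041, -0.022, -0.999]]
contact_force: [0.7, 2.5, -2.1]
grip_width: 0.0004
```

```bash
python3 -c "
from h import *
plan(st(-.015,0,.029),4.1)"
```

```text
t 49.7 shift [-0.6 50.2 -1.5] spin -0.15 ang 3.95 q7 25.3 pos [ 0.5396 -0.0555  0.0286] F [ 0.7  2.5 -2.1] w 0.0004
```

Call:
apply_moves:
  targets:
    - {"fingers": 0,"xyz": [0,9,-0.5],"spin": 0}
    - {"fingers": 0,"xyz": [0,9,-0.4],"spin": 0}
    - {"fingers": 0,"xyz": [0,8,-0.3],"spin": 0}
    - {"fingers": 0,"xyz": [0,6,-0.3],"spin": 0}
    - {"fingers": 0,"xyz": [0,0,0],"spin": 0}

```text
clock: 50.32
eef_pos: [0.5417, -0.0908, 0.0295]
tcp_rot: [[0.997, 0.068, 0.04], [0.068, -0.997, 0.024], [0.041, -0.021, -0.999]]
contact_force: [-0.2, 1.0, -0.2]
grip_width: -0.0003
```

```bash
python3 -c "
from h import *
plan(st(-.015,0,.029),4.1)
snap('side','s43',(150,160,330,300),4)
snap('top','t43',(300,170,440,300),5)"
```

```text
t 50.33 shift [-0.3 14.8  0.2] spin -0.23 ang 3.87 q7 28.2 pos [ 0.5417 -0.0908  0.0295] F [-0.2  1.  -0.2] w -0.0003
```

View pics/s43.png

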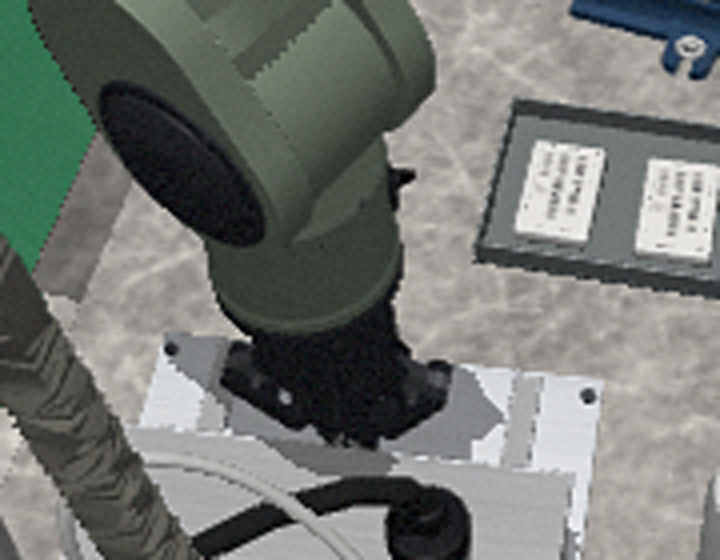

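View pics/t43.png

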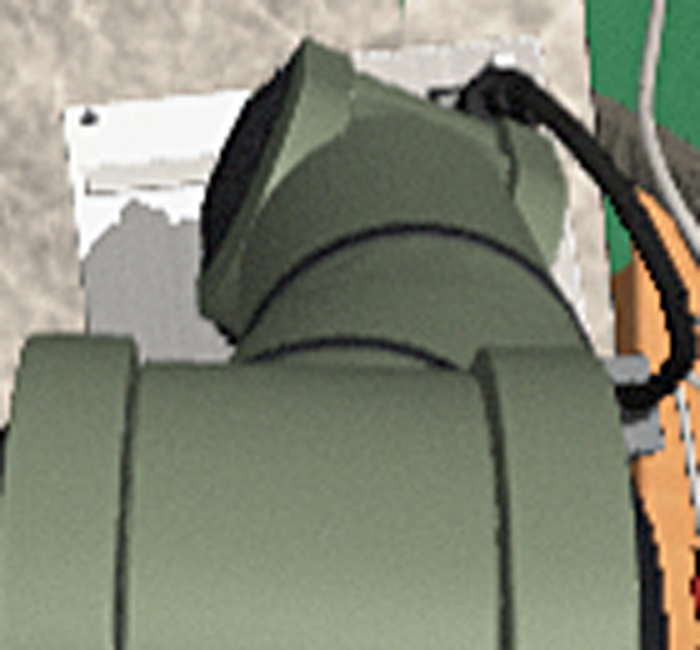

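Call:
apply_moves:
  targets:
    - {"fingers": 0,"xyz": [0,6,-0.3],"spin": 0}
    - {"fingers": 0,"xyz": [0,5,-0.2],"spin": 0}
    - {"fingers": 0,"xyz": [0,0,0],"spin": 0}

```text
clock: 50.8
eef_pos: [0.5425, -0.1012, 0.0297]
tcp_rot: [[0.997, 0.07, 0.039], [0.069, -0.997, 0.025], [0.041, -0.022, -0.999]]
contact_force: [0.3, 0.7, -0.1]
grip_width: -0.0004
```

```bash
python3 -c "
from h import *
plan(st(-.015,0,.029),4.1)
snap('side','s44',(180,200,300,300),6)"; python3 shot.py w44
```

```text
t 50.8 shift [-0.3  4.4  0.6] spin -0.13 ang 3.97 q7 29.1 pos [ 0.5425 -0.1012  0.0297] F [ 0.3  0.7 -0.1] w -0.0004
[[0.997, 0.07, 0.039], [0.069, -0.997, 0.025], [0.041, -0.022, -0.999]] 0.07
```

View pics/s44.png

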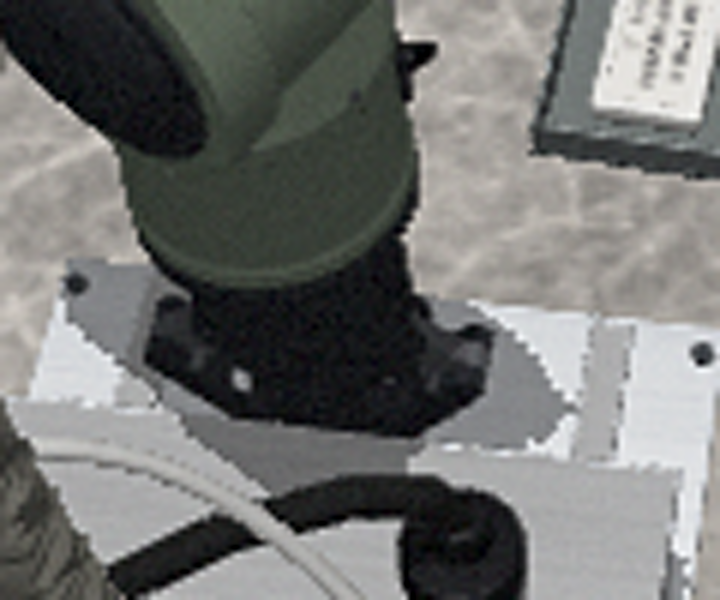

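View pics/w44.png

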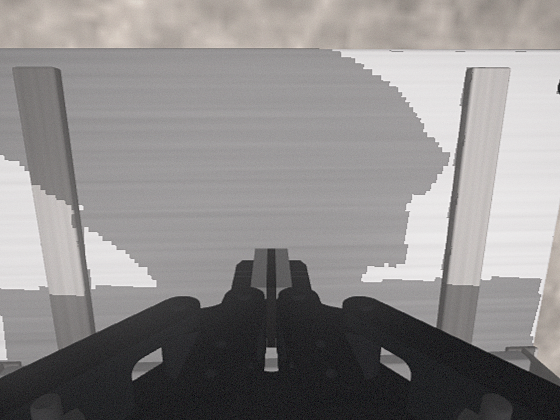

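Call:
apply_moves:
  targets:
    - {"fingers": 0,"xyz": [0,2.5,-0.2],"spin": 0}
    - {"fingers": 0,"xyz": [0,2,-0.1],"spin": 0}
    - {"fingers": 0,"xyz": [0,0,0],"spin": 0}

```text
clock: 51.28
eef_pos: [0.5429, -0.1041, 0.03]
tcp_rot: [[0.997, 0.072, 0.039], [0.071, -0.997, 0.027], [0.041, -0.024, -0.999]]
contact_force: [-1.4, 0.4, 2.8]
grip_width: 0.0002
```

```bash
python3 -c "
from h import *
plan(st(-.015,0,.029),4.1)"
```

```text
t 51.27 shift [-0.6  1.5  1. ] spin -0.04 ang 4.06 q7 29.5 pos [ 0.5429 -0.1041  0.03  ] F [-1.4  0.4  2.8] w 0.0002
```

Call:
apply_moves:
  targets:
    - {"fingers": 0,"xyz": [0,2.5,0],"spin": 0}
    - {"fingers": 0,"xyz": [0,1.5,0],"spin": 0}
    - {"fingers": 0,"xyz": [0,0,0],"spin": 0}

```text
clock: 51.65
eef_pos: [0.5428, -0.1039, 0.0301]
tcp_rot: [[0.996, 0.075, 0.037], [0.074, -0.997, 0.032], [0.039, -0.029, -0.999]]
contact_force: [-0.9, 1.4, 1.4]
grip_width: -0.0001
```

```bash
python3 -c "
from h import *
plan(st(-.015,0,.029),4.1)"
```

```text
t 51.65 shift [-0.5  1.7  1. ] spin 0.15 ang 4.25 q7 29.8 pos [ 0.5428 -0.1039  0.0301] F [-0.9  1.4  1.4] w -0.0001
```

Call:
apply_moves:
  targets:
    - {"fingers": 0,"xyz": [0,4,0],"spin": 0}

```text
clock: 51.78
eef_pos: [0.5429, -0.1046, 0.0301]
tcp_rot: [[0.996, 0.078, 0.035], [0.077, -0.996, 0.036], [0.038, -0.033, -0.999]]
contact_force: [-6.0, 37.3, 19.5]
grip_width: 0.0001
```

```bash
python3 -c "
from h import *
plan(st(-.015,0,.029),4.1)
print(readout.observe()['moment'].round(2), readout.observe()['tcp_rot'][:,2])
snap('side','s45',(180,200,300,300),6)"
```

```text
t 51.77 shift [-0.6  1.   1.1] spin 0.29 ang 4.39 q7 30.2 pos [ 0.5429 -0.1046  0.0301] F [-6.  37.3 19.5] w 0.0001
[ 5.74  1.11 -0.13] [ 0.03545352  0.03582707 -0.99872893]
```

View pics/s45.png

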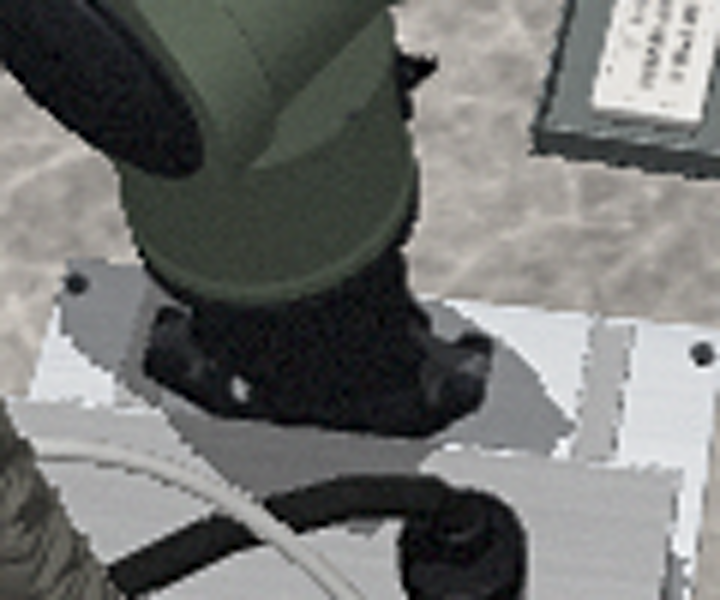

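Call:
apply_moves:
  targets:
    - {"fingers": 0,"xyz": [0,-6,0],"spin": 0}
    - {"fingers": 0,"xyz": [0,-20,0],"spin": 0}
    - {"fingers": 0,"xyz": [0,-30,0],"spin": 0}
    - {"fingers": 0,"xyz": [0,-30,-10],"spin": 0}
    - {"fingers": 0,"xyz": [0,-30,-30],"spin": 0}
    - {"fingers": 0,"xyz": [0,-40,-40],"spin": 0}
    - {"fingers": 0,"xyz": [0,-40,-40],"spin": 0}
    - {"fingers": 0,"xyz": [0,-40,-30],"spin": 0}
    - {"fingers": 0,"xyz": [0,-40,0],"spin": 0}
    - {"fingers": 0,"xyz": [0,-30,0],"spin": 0}
    - {"fingers": 0,"xyz": [0,0,0],"spin": 0}

```text
clock: 53.2
eef_pos: [0.5146, 0.2013, 0.1948]
tcp_rot: [[0.997, 0.073, 0.04], [0.072, -0.997, 0.033], [0.042, -0.03, -0.999]]
contact_force: [0.3, -0.1, -0.9]
grip_width: -0.0002
```

```bash
python3 -c "
from h import *
plan(st(-.015,0,.029),4.1)
snap('top','t46',(300,170,440,300),5)
snap('side','s46',(150,200,330,300),4)"; python3 -c "
import cv2,numpy as np
a=cv2.imread('pics/top0.png');b=np.load('pics/t46.npy')
c=np.hstack([a[205:265,330:385],b[205:265,330:385]]);cv2.imwrite('pics/cmp.png',cv2.resize(c,None,fx=7,fy=7,interpolation=cv2.INTER_CUBIC))
d=cv2.absdiff(a,b)[205:265,345:385].max(2);print(d.max(),d.mean())"
```

```text
t 53.2 shift [ -1.2 313.  156.4] spin 0.01 ang 4.11 q7 -7.9 pos [0.5146 0.2013 0.1948] F [ 0.3 -0.1 -0.9] w -0.0002
42 10.230833333333333
```

View pics/cmp.png

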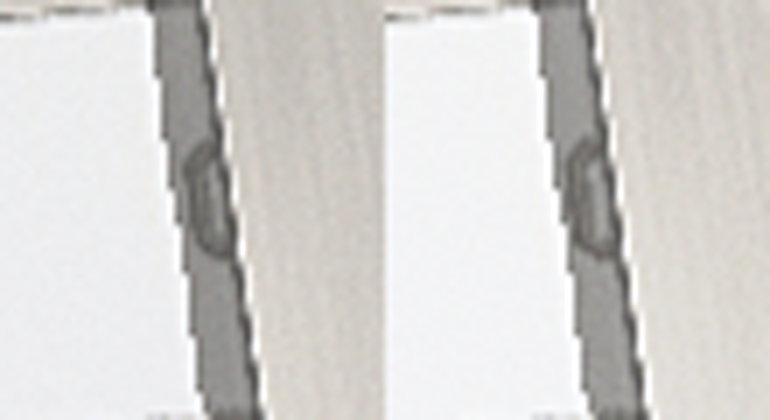

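View pics/s46.png

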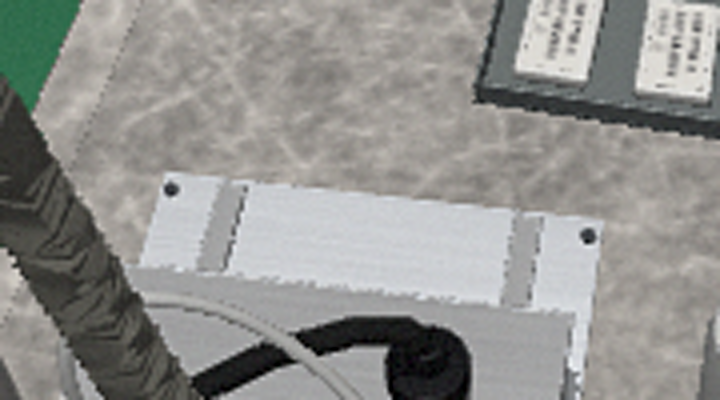

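```bash
python3 -c "
from h import *
a=cv2.imread('pics/top0.png').astype(np.float32);b=np.load('pics/t46.npy').astype(np.float32)
A=a[222:244,345:372].mean(2);B=b[222:244,345:372].mean(2)
for r in range(224,243,3): print(r,a[r,348:366].mean(1).astype(int).tolist(),b[r,348:366].mean(1).astype(int).tolist())
def stn(p):
    d=p-st(0,0);c,s=np.cos(SY),np.sin(SY);return (c*d[0]+s*d[1])*1000,(-s*d[0]+c*d[1])*1000
for u in (355.5,356,356.7,357): print(u,stn(unproj('top',(u,232),.024)), stn(unproj('top',(u,232),.028)))
"
```

```text
224 [238, 236, 238, 242, 239, 125, 139, 144, 145, 149, 148, 136, 118, 88, 234, 194, 200, 204] [243, 242, 243, 246, 248, 135, 151, 151, 152, 155, 134, 137, 122, 97, 242, 204, 212, 218]
227 [238, 238, 236, 236, 242, 244, 132, 140, 131, 103, 113, 108, 96, 109, 199, 199, 200, 201] [243, 242, 243, 243, 247, 253, 140, 149, 113, 112, 120, 109, 118, 108, 213, 211, 213, 212]
230 [238, 238, 237, 236, 242, 244, 130, 144, 109, 101, 119, 119, 146, 106, 93, 230, 202, 201] [243, 243, 242, 244, 248, 251, 137, 148, 99, 126, 121, 156, 154, 107, 97, 239, 216, 213]
233 [237, 237, 237, 238, 239, 243, 248, 135, 143, 94, 118, 107, 137, 139, 103, 239, 205, 205] [243, 244, 243, 243, 245, 249, 255, 138, 105, 113, 111, 130, 160, 146, 110, 246, 219, 215]
236 [236, 238, 238, 235, 236, 242, 240, 123, 139, 98, 106, 106, 124, 149, 90, 106, 227, 208] [244, 244, 243, 243, 244, 246, 249, 134, 136, 102, 122, 125, 156, 152, 100, 117, 237, 219]
239 [238, 238, 237, 236, 237, 237, 240, 246, 137, 137, 98, 110, 111, 119, 107, 101, 247, 205] [244, 244, 245, 243, 244, 244, 248, 253, 139, 97, 106, 121, 136, 124, 110, 103, 253, 219]
242 [239, 238, 239, 238, 237, 237, 241, 245, 135, 145, 145, 146, 139, 132, 126, 107, 185, 220] [245, 243, 245, 245, 244, 244, 248, 250, 140, 153, 153, 160, 135, 144, 133, 110, 192, 229]
355.5 (np.float64(-4.847321668746646), np.float64(3.8089560665105213)) (np.float64(-5.5826636785751935), np.float64(3.1584066393975405))
356 (np.float64(-3.491201067434808), np.float64(3.6759869350355983)) (np.float64(-4.2310025008900745), np.float64(3.025874759363188))
356.7 (np.float64(-1.5926274665154716), np.float64(3.4898296843373617)) (np.float64(-2.3386721086977937), np.float64(2.8403296622162006))
357 (np.float64(-0.7789513664436887), np.float64(3.4100478388114044)) (np.float64(-1.5276716750982078), np.float64(2.7608101687602504))
```

```bash
python3 -c "
from h import *
im=snap('side','s47'); save(im,'s47z',(190,80,350,250),4.5)
im=snap('top','t47'); print(readout.observe()['clock'])"; python3 shot.py w47
```

```text
53.4
[[0.997, 0.068, 0.039], [0.067, -0.997, 0.032], [0.041, -0.03, -0.999]] 0.11
```

View pics/s47.png

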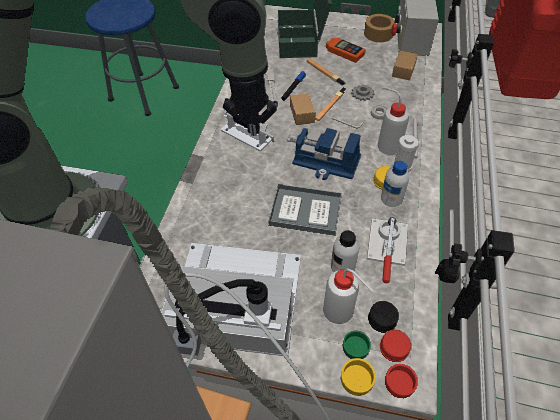

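View pics/t47.png

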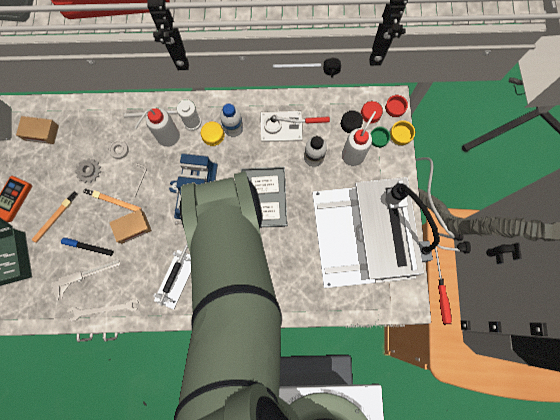

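View pics/w47.png

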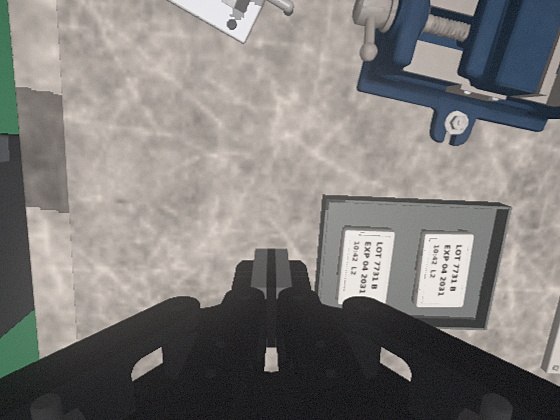

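```bash
python3 -c "
from rig import ticket; print(ticket.close_job())"
```

```text
the job is handed in; nothing more can be done
None
```

The job is finished and handed in at about 53 s of the 210 s allowed. No verdict was reported.

- **Rod and shuttle:** I caught the draw loop with the hook rod and pulled the shuttle out to its stop. The rod then went back into its rest, hook down.
- **Printed blocks:** There were two, and both now lie flat side by side in the tray.
- **Blanks:** There were two. I seated them in nest 0 and nest 1. One had been knocked about 4 cm aside during the run, so I found it again and measured it afresh. Wrist pictures taken with the shuttle out showed both sitting flat between their tabs.
- **Push home:** I pushed the shuttle in by its loop with shut fingers. Movement stopped against a hard contact, and the last push peaked at 37 N on the tool. I could not tell whether this was the shuttle's own stop or the gripper touching the hood's lip; it may be the lip.

**Last checks:**
- In the top picture the loop is about 0.6 px, or roughly 2 mm, further out than at the start. That is inside the 6 mm limit but not exactly home.
- The bottles and print head look unmoved, and the tray and rod look right.
- The gripper was well clear of everything at hand-in.
- The blanks cannot be seen under the hood, so I have not confirmed they are still seated since the push.

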